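# Make up a blood-grouping kit and a clotting kit

### The job

Make up the two test kits from the stock on the bench: the long white carrier (grouping kit) gets the purple-capped tube and the blue-capped and yellow-capped dropper bottles, and the short grey carrier (clotting kit) gets the light-blue-capped tube and the red-capped dropper bottle. Stand each upright and fully down in the well whose coloured liner matches its cap, setting things down without dropping or knocking any over. Leave the red-capped and green-capped tubes where they stand in the rack.

Things in the scene. Friction and masses are not known exactly. Their poses are not given: they have to be found in the camera images.
- white_carrier: long white carrier block, 64 x 158 mm, 42 mm high, fixed; origin under its centre on the bench, y along it. Wells in a row at x = 0: blue-lined bottle well y = +48 mm, purple-lined tube well y = 0, yellow-lined bottle well y = -48 mm. Round wells, rims 43.5 mm up: bottle wells 38 mm bore, floor 20 mm up, funnel mouth 48 mm; tube well 16.5 mm bore, floor 5 mm up, mouth 28 mm
- grey_carrier: short dark grey carrier block, 64 x 112 mm, 42 mm high, fixed; origin under its centre on the bench, y along it. Wells at x = 0: red-lined bottle well y = +25 mm, light-blue-lined tube well y = -25 mm. Round wells, rims 43.5 mm up: bottle wells 38 mm bore, floor 20 mm up, funnel mouth 48 mm; tube well 16.5 mm bore, floor 5 mm up, mouth 28 mm
- stock_rack: white tube rack, 48 x 168 mm and 52 mm high, fixed to the bench; origin under its centre, x across it, y along it. Four tube places in one row along y at x = 0, y = -60, -20, +20, +60 mm, with 15 mm square holes (upper shelf top at 48 mm); tubes stand on its floor 5 mm above the bench and pull straight up
- tube_purple: sample tube with a purple cap, standing upright in the stock rack; 90 mm tall, clear body 12.8 mm diameter, cap 15.8 mm diameter over the top 21 mm (69 to 90 mm above the foot); origin at the centre of its foot, z up along the tube; about 15 g; grip it by the cap
- tube_lightblue: sample tube with a light blue cap, standing upright in the stock rack; 90 mm tall, clear body 12.8 mm diameter, cap 15.8 mm diameter over the top 21 mm (69 to 90 mm above the foot); origin at the centre of its foot, z up along the tube; about 15 g; grip it by the cap
- tube_red: sample tube with a red cap, standing upright in the stock rack; 90 mm tall, clear body 12.8 mm diameter, cap 15.8 mm diameter over the top 21 mm (69 to 90 mm above the foot); origin at the centre of its foot, z up along the tube; about 15 g; grip it by the cap; not wanted, to be left in the rack
- tube_green: sample tube with a green cap, standing upright in the stock rack; 90 mm tall, clear body 12.8 mm diameter, cap 15.8 mm diameter over the top 21 mm (69 to 90 mm above the foot); origin at the centre of its foot, z up along the tube; about 15 g; grip it by the cap; not wanted, to be left in the rack
- bottle_blue: white dropper bottle with a pointed blue cap, standing on the open bench just behind the carriers and rack (not one of those far back beside the brown pump bottle); body 33 mm diameter up to 56 mm above the foot, shoulder to 60 mm, cap about 20 mm diameter above, 86 mm tall in all; origin at the centre of its foot, z up; about 35 g; grip it round the body
- bottle_yellow: white dropper bottle with a pointed yellow cap, standing on the open bench just behind the carriers and rack (not one of those far back beside the brown pump bottle); body 33 mm diameter up to 56 mm above the foot, shoulder to 60 mm, cap about 20 mm diameter above, 86 mm tall in all; origin at the centre of its foot, z up; about 35 g; grip it round the body
- bottle_red: white dropper bottle with a pointed red cap, standing on the open bench just behind the carriers and rack (not one of those far back beside the brown pump bottle); body 33 mm diameter up to 56 mm above the foot, shoulder to 60 mm, cap about 20 mm diameter above, 86 mm tall in all; origin at the centre of its foot, z up; about 35 g; grip it round the body

How it is judged:
At the end, for the whole second after the job is handed in: the five chosen things stand in the matching wells of their carriers, each within 8 mm of the well centre, 5 mm of its floor, 0.2 rad of upright, released and at rest; the red- and green-capped tubes stand upright in the rack within 12 mm of where they were (x of tube_purple in the frame of white_carrier between -0.008 and 0.008 m and y of tube_purple in the frame of white_carrier between -0.008 and 0.008 m and z of tube_purple in the frame of white_carrier between 0 and 0.01 m and angle between each of tube_purple, bottle_blue, bottle_yellow, tube_lightblue, bottle_red, tube_red, tube_green's own z axis and vertical below 0.2 rad and linear speed of each of tube_purple, bottle_blue, bottle_yellow, tube_lightblue, bottle_red, tube_red, tube_green below 0.02 m/s and x of bottle_blue in the frame of white_carrier between -0.008 and 0.008 m and y of bottle_blue in the frame of white_carrier between 0.04 and 0.056 m and z of bottle_blue in the frame of white_carrier between 0.015 and 0.025 m and x of bottle_yellow in the frame of white_carrier between -0.008 and 0.008 m and y of bottle_yellow in the frame of white_carrier between -0.056 and -0.04 m and z of bottle_yellow in the frame of white_carrier between 0.015 and 0.025 m and x of tube_lightblue in the frame of grey_carrier between -0.008 and 0.008 m and y of tube_lightblue in the frame of grey_carrier between -0.033 and -0.017 m and z of tube_lightblue in the frame of grey_carrier between 0 and 0.01 m and x of bottle_red in the frame of grey_carrier between -0.008 and 0.008 m and y of bottle_red in the frame of grey_carrier between 0.017 and 0.033 m and z of bottle_red in the frame of grey_carrier between 0.015 and 0.025 m and distance of each of tube_red, tube_green from where it was at the start of the episode below 0.012 m); the robot touches nothing.
It fails at once if a tube or bottle is dropped (falls freely by more than about 5 cm) ((linear speed of tube_purple above 1 m/s and contact force between the fingers and tube_purple below 0.05 N) or (linear speed of bottle_blue above 1 m/s and contact force between the fingers and bottle_blue below 0.05 N) or (linear speed of bottle_yellow above 1 m/s and contact force between the fingers and bottle_yellow below 0.05 N) or (linear speed of tube_lightblue above 1 m/s and contact force between the fingers and tube_lightblue below 0.05 N) or (linear speed of bottle_red above 1 m/s and contact force between the fingers and bottle_red below 0.05 N) or (linear speed of tube_red above 1 m/s and contact force between the fingers and tube_red below 0.05 N) or (linear speed of tube_green above 1 m/s and contact force between the fingers and tube_green below 0.05 N)).
It fails at once if a tube or bottle is knocked over (angle between any of tube_purple, bottle_blue, bottle_yellow, tube_lightblue, bottle_red, tube_red, tube_green's own z axis and vertical above 1 rad).
It fails at once if the red-capped or green-capped tube is lifted out of the rack (z of any of tube_red, tube_green in the frame of stock_rack above 0.04 m).
It also fails if it takes over 141 s, if anything falls off the work surface, if the arm or the gripper's body presses on something with over 40 N, if the wrist force passes 120 N, or if a joint passes its speed limit or range.

### The arm

A 6-joint arm with a two-finger parallel gripper is mounted at the origin on a cart in front of the work surface, level with it; the furniture and walls round the work are solid. World frame = base frame: x ahead of the robot, y to its left, z up, the work surface at z = 0. Lengths are in m, angles in rad, forces in N, time in s.
With the tool pointing down it reaches from about 0.35 to 0.85 m from the base axis. Payload 8.1 kg.
Tool frame: the origin (TCP) lies midway between the tips of the shut fingers; the grasp point (between the pads) lies 19 mm behind it; z points along the fingers, y is the line along which they close (so a half turn about z gives the same grasp; the last joint's range is limited). The gripper opens to 93 mm and grips with 3 to 60 N. Pads are 15 mm wide; open, the fingers measure 128 mm over their backs; the gripper's body (75 mm by 188 mm) begins 65 mm behind the grasp point.
Start: joints at [-1.34, 0.13, 1.488, -0, 1.523, -0.085], TCP at [0.186, -0.57, 0.219] pointing down, gripper open.
Joint ranges: [-2.96, 2.96], [-0.89, 2.26], [0.02, 2.5], [-1.34, 4.48], [0, 2.73], [-2.66, 2.66]. Speed limits (rad/s): [2.39, 2.39, 2.79, 3.14, 3.14, 3.14].

### API

Orientations are given as a unit quaternion [w, x, y, z].
In Python, from rig import bot, eyes gives the robot as it stands.
- The arm moves only by the tool apply_moves, never from a script. Its argument "commands" is a list of rows, each a list of 7 numbers: the closure, from 0 (fully open) to 1 (shut), then the shift along the tool's x, y, z each as a share of 0.05 m, from -1 to 1, then the turn, a rotation vector about the tool's x, y, z each as a share of 6 degrees, from -1 to 1. A call has exactly 5 rows; each row shifts and turns the commanded pose from where the row before left it, along the tool's axes as they then stand; what a row does not reach is not made up. A row lasts 1/10 s, in which the tool goes at most 50 mm and 8.59 degrees, less where a joint would pass 70% of its speed; a pose out of reach is approached as far as the arm can. A call with a number of a shift or a turn outside -1 to 1 is refused whole. A call with a gripper value outside its range is refused whole. The fingers move at their own pace and stop on an object; the grip force is fixed at half the most. Time passes only in rows, so rows that do not move let the fingers close, or fill a call up. It gives the time, the measured TCP pose, the force, the opening and the grip force at its end, in the units of the state.
- bot.observe(): the state, without advancing time (a new reading comes with each control period).
- eyes.grab_frame(name): name is "scene" or "side" or "wrist"; returns a dict with "frame" (384x512x3 uint8, blue, green, red), "fx", "fy", "cx", "cy" (pixels), "k1" (the pictures are not rectified: a ray, as slopes to the right and down, at radius r is drawn at 1 + k1 r^2 times it, then the intrinsics apply), "R" (3x3) and "t" (3): a world point X has camera coordinates R X + t; the wrist camera has in their place "mount" (4x4, takes a point from camera to tool coordinates, whose origin is the TCP and whose axes are the flange's). Camera axes: x right, y down, z forward; pixel columns grow to the right and rows downward; lengths in m; the calibration is good to about 2 mm. A picture is of the moment at which its call begins: read the wrist's pose just before it. There is no depth.
- bot.sign_off(): hands the job in; it is judged then, once.
The state is a dict: "t": time; "joint_pos": joint angles; "joint_velocities": joint speeds; "effort": joint torques, N m; "position": TCP position; "ee_rot": TCP orientation; "force": force on the tool from outside, world axes, zero at the start; "torque": the same for the moment, N m; "gripper_width": finger opening in m; "grasp_force": force on a finger pad.
Only numpy, scipy, OpenCV 4.12 (cv2) and the standard library are available. Lean on these libraries where they do the work, as an engineer would, in place of code of your own. Each camera call takes 0.05 s, during which the arm holds its last target. There are 200 camera calls.

## Working session

There is one attempt and no reset: what is moved stays moved. The work goes in short steps, Python scripts to look and compute and a tool call to move; the robot and the scene stay as the last step left them, time stands still between calls to the robot, and variables do not carry over. Pictures are saved under pics/ and viewed, at most 14 in all, crops included, and the job is handed in when it is done.

Besides the shell and the picture viewer there is one more tool, called by a JSON object that holds its "name" and its "arguments", one argument or row to a line. apply_moves: Moves the arm, as the interface text tells. Shift numbers are shares of 0.05 m and turn numbers shares of 6 degrees, none past 1 either way. Its arguments: {"type":"object","properties":{"commands":{"type":"array","items":{"type":"array","items":{"type":"number"}}}},"required":["commands"]}

```bash
mkdir -p pics; ls; cat > h.py <<'E'
import numpy as np, cv2
from rig import bot, eyes
from scipy.spatial.transform import Rotation as Rn
def ray(f,u,v):
    d=np.array([(u-f['cx'])/f['fx'],(v-f['cy'])/f['fy']]);s=d.copy()
    for _ in range(20): s=d/(1+f['k1']*(s@s))
    R=np.array(f['R']);t=np.array(f['t'])
    return -R.T@t, R.T@np.array([s[0],s[1],1])
def onz(f,u,v,z):
    o,d=ray(f,u,v); return o+d*(z-o[2])/d[2]
def proj(f,X):
    c=np.array(f['R'])@np.array(X)+np.array(f['t']); s=c[:2]/c[2]; s=s*(1+f['k1']*(s@s))
    return np.array([s[0]*f['fx']+f['cx'],s[1]*f['fy']+f['cy']])
def grab(n):
    s=bot.observe(); f=dict(eyes.grab_frame(n))
    if n=='wrist':
        q=s['ee_rot'];Rt=Rn.from_quat([q[1],q[2],q[3],q[0]]).as_matrix()
        M=np.array(f['mount']);Rc=Rt@M[:3,:3];p=Rt@M[:3,3]+np.array(s['position'])
        f['R']=Rc.T;f['t']=-Rc.T@p
    return f
E
python3 - <<'E'
from h import *
import pickle
F={n:grab(n) for n in('scene','side','wrist')}
pickle.dump(F,open('F0.pkl','wb'))
for n,f in F.items():
    cv2.imwrite(f'pics/{n}0.png',cv2.resize(f['frame'],(800,600)))
    print(n,(-np.array(f['R']).T@np.array(f['t'])).round(3),f['fx'],np.array(f['R'])[2].round(2))
print(bot.observe()['ee_rot'],bot.observe()['t'])
E
```

```text
pics
scene [-0.334  0.444  0.903] 461.13898431358774 [ 0.69 -0.33 -0.65]
side [0.324 0.85  0.629] 435.98000348262434 [ 0.23 -0.8  -0.55]
wrist [ 0.259 -0.546  0.384] 344.5621787289845 [-0.26 -0.08 -0.96]
[-7.28443281e-04  9.87559251e-01  1.57245644e-01 -5.17526852e-05] 0.15
```

View pics/scene0.png

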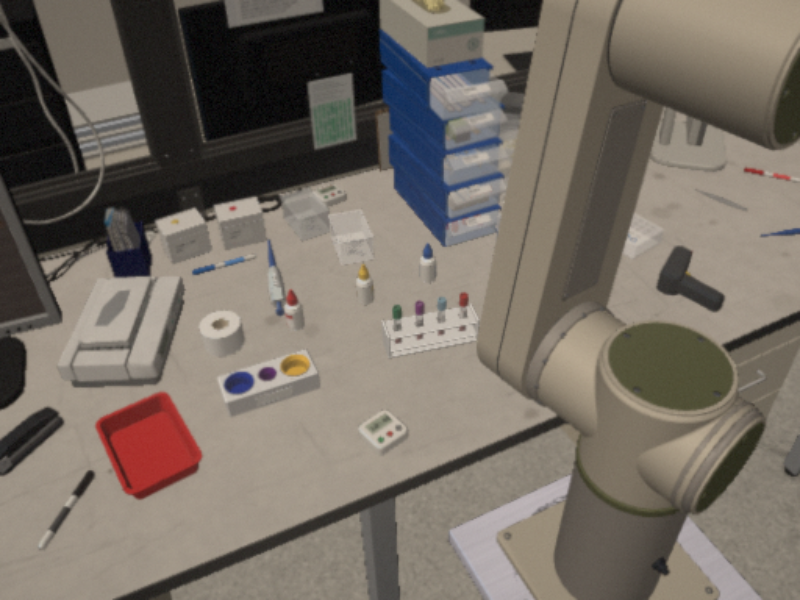

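View pics/side0.png

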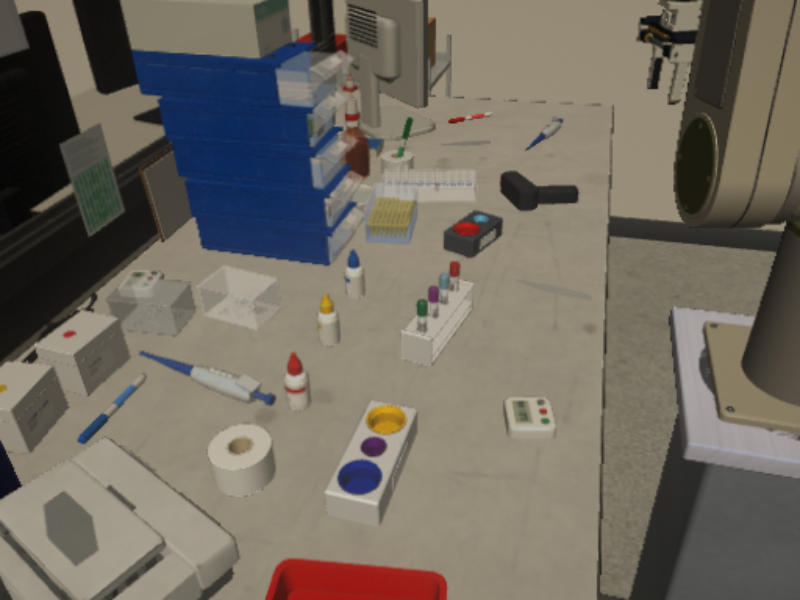

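Scene (800x600 px): bottles red (292,300), yellow (364,278), blue (428,255). Rack tubes are green, purple, light blue and red from (396,312) to (464,299), and the white carrier wells run from (240,382) to (295,365). The side view shows the same, plus the grey carrier with its red well at (467,229) and light-blue well at (481,219).

```bash
cat >> h.py <<'E'
HUE={'red':[(0,8),(172,180)],'yellow':[(18,32)],'green':[(50,90)],'blue':[(108,128)],'lightblue':[(92,112)],'purple':[(130,160)]}
def blob(f,col,u,v,r=14,S=90,V=40,big=False):
    """centre of colour blob nearest (u,v): returns centroid, ellipse centre, area, bbox"""
    hsv=cv2.cvtColor(f['frame'],cv2.COLOR_BGR2HSV).astype(int);h=hsv[...,0]
    m=sum(((h>=a)&(h<=b)) for a,b in HUE[col])>0
    m&=(hsv[...,1]>S)&(hsv[...,2]>V)
    w=np.zeros_like(m);u0,v0=int(u),int(v);w[max(0,v0-r):v0+r+1,max(0,u0-r):u0+r+1]=1;m&=w
    n,L,st,c=cv2.connectedComponentsWithStats(m.astype(np.uint8))
    if n<2: return None
    k=1+st[1:,4].argmax()
    cs,_=cv2.findContours((L==k).astype(np.uint8),cv2.RETR_EXTERNAL,cv2.CHAIN_APPROX_NONE)
    cc=max(cs,key=len); hull=cv2.convexHull(cc)
    mo=cv2.moments(hull); hc=np.array([mo['m10'],mo['m01']])/max(mo['m00'],1e-9)
    return dict(c=c[k],h=hc,area=st[k,4],box=st[k,:4])
def tri(fs,ps):
    A=np.zeros((3,3));b=np.zeros(3);L=[]
    for f,p in zip(fs,ps):
        o,d=ray(f,*p);d/=np.linalg.norm(d);P=np.eye(3)-np.outer(d,d);A+=P;b+=P@o;L.append((P,o))
    X=np.linalg.solve(A,b); return X,[np.linalg.norm(P@(X-o)) for P,o in L]
E
python3 - <<'E'
from h import *
import pickle
F=pickle.load(open('F0.pkl','rb'));a,b=F['scene'],F['side'];k=.64
T={'t_green':('green',(396,312),(422,309),60),'t_purple':('purple',(419,308),(434,294),60),'t_lb':('lightblue',(441,303),(444,281),40),'t_red':('red',(464,299),(455,269),60),
'b_red':('red',(292,297),(294,362),80),'b_yel':('yellow',(363,271),(326,303),80),'b_blue':('blue',(427,249),(353,260),80)}
for n,(c,p,q,S) in T.items():
    x=blob(a,c,p[0]*k,p[1]*k,10,S);y=blob(b,c,q[0]*k,q[1]*k,11,S)
    X,e=tri([a,b],[x['c'],y['c']])
    z=.0845 if n[0]=='t' else X[2]
    print(n,X.round(4),np.round(e,4),onz(a,*x['c'],z).round(4)[:2],onz(b,*y['c'],z).round(4)[:2],x['area'],x['box'],y['area'],y['box'])
W={'w_blue':('blue',(240,382),(360,477)),'w_pur':('purple',(267,374),(374,447)),'w_yel':('yellow',(295,365),(386,419)),'g_red':('red',None,(467,229)),'g_lb':('lightblue',None,(481,219))}
for n,(c,p,q) in W.items():
    y=blob(b,c,q[0]*k,q[1]*k,18,60);o=[onz(b,*y['h'],.0435).round(4)[:2],y['box']]
    if p: x=blob(a,c,p[0]*k,p[1]*k,14,60);o+=[onz(a,*x['h'],.0435).round(4)[:2],x['box']]
    print(n,o)
E
```

```text
t_green [0.5146 0.0634 0.0846] [0.0007 0.0007] [0.5137 0.0639] [0.5152 0.0623] 22 [252 197   4   7] 59 [267 192   6  11]
t_purple [0.5063 0.0246 0.0847] [0.0003 0.0003] [0.5062 0.0247] [0.5066 0.0239] 26 [266 193   5   8] 45 [275 184   5  10]
t_lb [ 0.5005 -0.0167  0.085 ] [0.0023 0.0023] [ 0.504  -0.0188] [ 0.4989 -0.014 ] 5 [281 192   3   2] 23 [282 176   5   9]
t_red [ 0.4909 -0.056   0.0843] [0. 0.] [ 0.4907 -0.0558] [ 0.4908 -0.0556] 52 [294 187   6  10] 60 [288 167   6  11]
b_red [0.6531 0.2079 0.0675] [0.0004 0.0004] [0.6525 0.2082] [0.6535 0.2074] 53 [183 185   7  11] 105 [184 225  10  15]
b_yel [0.6611 0.0629 0.0679] [0.0003 0.0003] [0.6607 0.0631] [0.6614 0.0625] 52 [229 169   7  10] 90 [205 187   9  14]
b_blue [ 0.6647 -0.074   0.068 ] [0.0006 0.0006] [ 0.6638 -0.0735] [ 0.6654 -0.075 ] 33 [271 156   5   9] 53 [223 160   6  11]
w_blue [array([0.5184, 0.3496]), array([216, 294,  28,  22], dtype=int32), array([0.517, 0.349]), array([144, 238,  18,  14], dtype=int32)]
w_pur [array([0.5166, 0.3013]), array([231, 280,  16,  12], dtype=int32), array([0.5159, 0.3004]), array([166, 235,  11,   8], dtype=int32)]
w_yel [array([0.5151, 0.2534]), array([234, 259,  26,  19], dtype=int32), array([0.5132, 0.2536]), array([179, 227,  20,  14], dtype=int32)]
g_red [array([ 0.5101, -0.2727]), array([290, 142,  18,   9], dtype=int32)]
g_lb [array([ 0.4916, -0.3198]), array([303, 137,  10,   6], dtype=int32)]
```

View pics/wrist0.png

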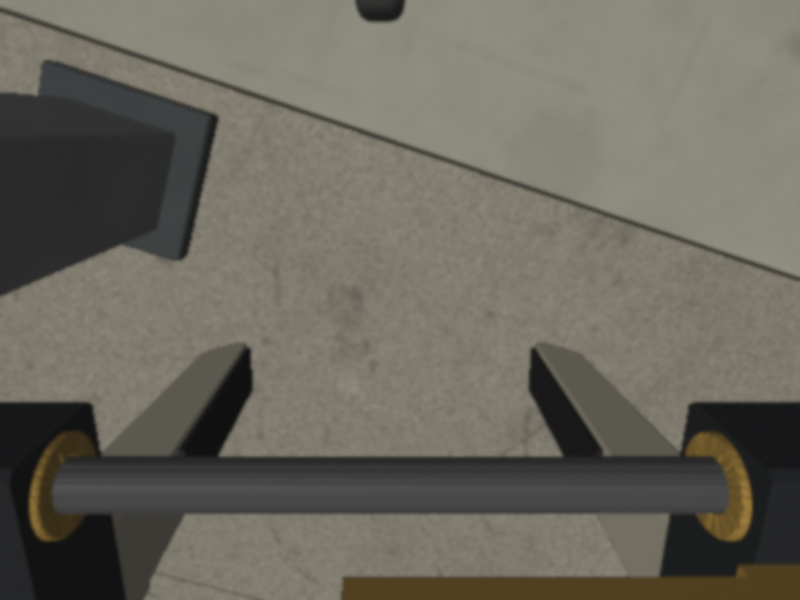

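Both views agree to about 2 mm, and the heights and spacings match the given sizes. The wrist view shows only floor and bench edge so far. Next I move over the grey carrier for a closer look at it.

{"name": "apply_moves", "arguments": {
  "commands": [
    [0,0.66,-0.2,-0.1,0,0,0],
    [0,0.66,-0.2,-0.1,0,0,0],
    [0,0.66,-0.2,-0.1,0,0,0],
    [0,0.66,-0.2,-0.1,0,0,0],
    [0,0.66,-0.2,-0.1,0,0,0]
  ]
}}

```text
t: 0.65
position: [0.3286, -0.4705, 0.2435]
ee_rot: [-0.0, 0.988, 0.157, -0.0]
force: [0.7, -0.5, 0.6]
gripper_width: 0.0928
grasp_force: 0.0
```

{"name": "apply_moves", "arguments": {
  "commands": [
    [0,0.66,-0.2,0,0,0,0],
    [0,0.66,-0.2,0,0,0,0],
    [0,0.66,-0.2,0,0,0,0],
    [0,0.66,-0.2,0,0,0,0],
    [0,0.66,-0.2,0,0,0,0]
  ]
}}

```text
t: 1.15
position: [0.4699, -0.3717, 0.2433]
ee_rot: [-0.0, 0.988, 0.157, -0.0]
force: [-0.0, -0.8, -0.1]
gripper_width: 0.0927
grasp_force: 0.0
```

{"name": "apply_moves", "arguments": {
  "commands": [
    [0,0,0,0,0,0,-1],
    [0,0,0,0,0,0,-1],
    [0,0,0,0,0,0,-1],
    [0,0,0,0,0,0,-1],
    [0,0,0,0,0,0,-1]
  ]
}}

```text
t: 1.65
position: [0.4689, -0.3726, 0.2432]
ee_rot: [-0.0, 0.912, 0.41, -0.0]
force: [-0.6, -0.2, 0.1]
gripper_width: 0.0933
grasp_force: 0.0
```

{"name": "apply_moves", "arguments": {
  "commands": [
    [0,0,0,0,0,0,-1],
    [0,0,0,0,0,0,-1],
    [0,0,0,0,0,0,-1],
    [0,0,0,0,0,0,-0.4],
    [0,0,0,0,0,0,0]
  ]
}}

```text
t: 2.15
position: [0.4688, -0.3727, 0.2432]
ee_rot: [-0.0, 0.826, 0.563, -0.0]
force: [-0.2, -0.2, 0.1]
gripper_width: 0.0929
grasp_force: 0.0
```

```bash
cat >> h.py <<'E'
def go(x,y,z,yaw):
    """print the move from here to a tool-down target: shares along tool axes and turn"""
    s=bot.observe();q=s['ee_rot'];R=Rn.from_quat([q[1],q[2],q[3],q[0]]).as_matrix()
    c,n=np.cos(np.radians(yaw)),np.sin(np.radians(yaw));T=np.array([[c,n,0],[n,-c,0],[0,0,-1.]])
    rv=np.degrees(Rn.from_matrix(R.T@T).as_rotvec())/6
    d=(R.T@(np.array([x,y,z])-s['position']))/.05; d2=(T.T@(np.array([x,y,z])-s['position']))/.05
    print('t%.1f'%s['t'],'pos',np.round(s['position'],4),'yaw %.1f'%np.degrees(np.arctan2(R[1,0],R[0,0])),'w%.4f'%s['gripper_width'],'F',np.round(s['force'],1))
    print('  shares now-frame',d.round(3),'end-frame',d2.round(3),'turn',rv.round(3))
E
python3 - <<'E'
from h import *
import pickle
f=grab('wrist');pickle.dump(f,open('F1.pkl','wb'))
cv2.imwrite('pics/w1.png',f['frame'])
go(.4985,-.0165,.2,78.8)
for c,X in(('red',(.510,-.273,.0435)),('lightblue',(.4916,-.3198,.0435))):
    p=proj(f,X);b=blob(f,c,*p,40,60);print(c,p,b and (b['h'],b['box'],onz(f,*b['h'],.0435)))
E
```

```text
t2.2 pos [ 0.4689 -0.3727  0.2433] yaw 68.4 w0.0929 F [-0.1  0.6  0.1]
  shares now-frame [ 6.842 -2.068  0.869] end-frame [ 7.103 -0.802  0.866] turn [-0.005 -0.003 -1.729]
red [252.26826534  50.13484958] (array([251.61670073,  49.98183057]), array([226,  23,  52,  55], dtype=int32), array([ 0.50944799, -0.27262941,  0.0435    ]))
lightblue [252.15756226 101.86833496] (array([251.26160054, 101.65949339]), array([236,  86,  31,  32], dtype=int32), array([ 0.49081262, -0.31926372,  0.0435    ]))
```

View pics/w1.png

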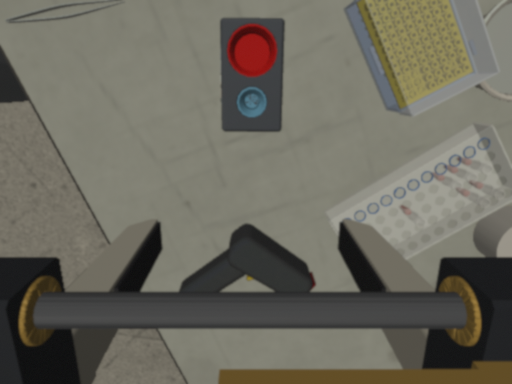

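The wrist view confirms the grey carrier wells: red at (252,50) and light blue at (251,101), about 1 mm from the side-view estimate. On to the rack.

{"name": "apply_moves", "arguments": {
  "commands": [
    [0,0,0,0,0,0,-0.865],
    [0,0,0,0,0,0,-0.865],
    [0,0.7,-0.1,0,0,0,0],
    [0,0.7,-0.1,0,0,0,0],
    [0,0.7,-0.1,0,0,0,0]
  ]
}}

```text
t: 2.7
position: [0.4743, -0.2658, 0.2433]
ee_rot: [-0.0, 0.773, 0.634, -0.0]
force: [-0.4, -0.6, -0.1]
gripper_width: 0.0926
grasp_force: 0.0
```

{"name": "apply_moves", "arguments": {
  "commands": [
    [0,0.7,-0.1,0,0,0,0],
    [0,0.7,-0.1,0,0,0,0],
    [0,0.7,-0.1,0,0,0,0],
    [0,0.7,-0.1,0,0,0,0],
    [0,0.6,-0.1,0,0,0,0]
  ]
}}

```text
t: 3.2
position: [0.4827, -0.0935, 0.2437]
ee_rot: [-0.0, 0.773, 0.635, 0.0]
force: [1.1, 0.8, -0.3]
gripper_width: 0.0933
grasp_force: 0.0
```

```bash
cat > tubes.py <<'E'
from h import *
f=grab('wrist');cv2.imwrite('pics/w2.png',f['frame'])
P={'green':(.5146,.0634),'purple':(.5063,.0246),'lightblue':(.4985,-.0165),'red':(.4909,-.056)}
for c,X in P.items():
    p=proj(f,(*X,.095));b=blob(f,c,*p,18,70)
    print(c,p,b and (b['h'],b['box'],onz(f,*b['h'],.085)))
go(.4985,-.0165,.12,78.8)
E
python3 tubes.py
```

```text
green [251.4504111  -24.07621783] None
purple [250.64843561  28.85850042] (array([250.2780112 ,  31.64355742]), array([243,  22,  16,  21], dtype=int32), array([0.50584123, 0.02380736, 0.085     ]))
lightblue [250.97175562  80.52267622] (array([248.31007752,  74.50387597]), array([244,  73,  11,   5], dtype=int32), array([ 0.49719484, -0.01088892,  0.085     ]))
red [251.14813535 126.60793689] (array([249.58814815, 124.08148148]), array([242, 114,  16,  20], dtype=int32), array([ 0.48972279, -0.05462102,  0.085     ]))
t3.2 pos [ 0.4828 -0.0899  0.2437] yaw 78.9 w0.0929 F [ 1.8  2.9 -0. ]
  shares now-frame [1.495 0.025 2.479] end-frame [1.501 0.022 2.475] turn [-0.001 -0.026  0.017]
```

View pics/w2.png

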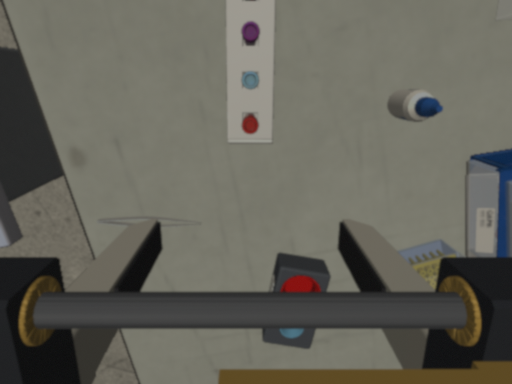

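The wrist view shows the purple (250,32), light-blue (250,80) and red (250,124) caps in line where predicted. I go down on the light-blue tube.

{"name": "apply_moves", "arguments": {
  "commands": [
    [0.5,0.5,0,0.5,0,0,0],
    [0.5,0.5,0,0.5,0,0,0],
    [0.5,0.5,0,0.5,0,0,0],
    [0.5,0,0,0.5,0,0,0],
    [0.5,0,0,0,0,0,0]
  ]
}}

```text
t: 3.75
position: [0.4945, -0.0207, 0.1397]
ee_rot: [-0.003, 0.772, 0.635, -0.002]
force: [-0.9, 0.2, -1.2]
gripper_width: 0.0576
grasp_force: 0.0
```

```bash
python3 -c "
from h import *
go(.4982,-.0165,.066,78.8)"
```

```text
t3.8 pos [ 0.4945 -0.0207  0.1397] yaw 78.9 w0.0576 F [-0.9  0.2 -1.2]
  shares now-frame [0.098 0.066 1.474] end-frame [0.097 0.055 1.474] turn [-0.066  0.004  0.014]
```

{"name": "apply_moves", "arguments": {
  "commands": [
    [0.5,0,0,0.4,0,0,0],
    [0.5,0,0,0.3,0,0,0],
    [0.5,0,0,0,0,0,0],
    [0.5,0,0,0,0,0,0],
    [0.5,0,0,0,0,0,0]
  ]
}}

```text
t: 4.25
position: [0.498, -0.022, 0.1099]
ee_rot: [0.001, 0.772, 0.635, 0.001]
force: [-0.2, 0.3, -0.3]
gripper_width: 0.0463
grasp_force: 0.0
```

```bash
python3 -c "
from h import *
go(.4982,-.0165,.066,78.8)"
```

```text
t4.2 pos [ 0.498  -0.022   0.1099] yaw 78.8 w0.0463 F [-0.2  0.3 -0.3]
  shares now-frame [ 0.108 -0.019  0.878] end-frame [ 0.108 -0.018  0.878] turn [ 0.015 -0.001  0.007]
```

{"name": "apply_moves", "arguments": {
  "commands": [
    [0.5,0.1,-0.02,0.2,0,0,0],
    [0.5,0,0,0.3,0,0,0],
    [0.5,0,0,0.3,0,0,0],
    [0.5,0,0,0.08,0,0,0],
    [0.5,0,0,0,0,0,0]
  ]
}}

```text
t: 4.75
position: [0.4961, -0.0163, 0.0631]
ee_rot: [-0.001, 0.772, 0.635, -0.001]
force: [-0.4, 0.1, -0.4]
gripper_width: 0.0465
grasp_force: 0.0
```

{"name": "apply_moves", "arguments": {
  "commands": [
    [0.5,0,0,0,0,0,0],
    [0.6,0,0,0,0,0,0],
    [0.7,0,0,0,0,0,0],
    [0.8,0,0,0,0,0,0],
    [1,0,0,0,0,0,0]
  ]
}}

```text
t: 5.25
position: [0.4975, -0.0166, 0.065]
ee_rot: [0.0, 0.772, 0.635, 0.0]
force: [-0.1, -0.4, 0.1]
gripper_width: 0.0187
grasp_force: 0.0
```

{"name": "apply_moves", "arguments": {
  "commands": [
    [1,0,0,0,0,0,0],
    [1,0,0,0,0,0,0],
    [1,0,0,0,0,0,0],
    [1,0,0,0,0,0,0],
    [1,0,0,0,0,0,0]
  ]
}}

```text
t: 5.75
position: [0.4974, -0.0166, 0.0648]
ee_rot: [0.0, 0.772, 0.635, 0.0]
force: [-0.5, 0.1, 2.6]
gripper_width: 0.0151
grasp_force: 30.0
```

```bash
python3 -c "
from h import *
go(.4909,-.3193,.18,68.5)"
```

```text
t5.8 pos [ 0.4974 -0.0166  0.0648] yaw 78.9 w0.0151 F [-0.5  0.1  2.6]
  shares now-frame [-5.966  1.042 -2.304] end-frame [-5.681  2.098 -2.304] turn [ 0.002 -0.     1.729]
```

{"name": "apply_moves", "arguments": {
  "commands": [
    [1,0,0,-0.3,0,0,0],
    [1,0,0,-0.6,0,0,0],
    [1,0,0,-0.6,0,0,0],
    [1,0,0,-0.6,0,0,0],
    [1,0,0,-0.4,0,0,0]
  ]
}}

```text
t: 6.25
position: [0.4979, -0.0166, 0.1919]
ee_rot: [0.001, 0.772, 0.635, 0.001]
force: [0.8, -0.4, 0.7]
gripper_width: 0.015
grasp_force: 30.0
```

{"name": "apply_moves", "arguments": {
  "commands": [
    [1,0,0,0,0,0,0.3],
    [1,0,0,0,0,0,0.5],
    [1,0,0,0,0,0,0.5],
    [1,0,0,0,0,0,0.43],
    [1,-0.2,0.08,0,0,0,0]
  ]
}}

```text
t: 6.75
position: [0.4971, -0.0268, 0.1893]
ee_rot: [-0.0, 0.826, 0.563, -0.0]
force: [-0.0, -0.1, -0.3]
gripper_width: 0.0147
grasp_force: 30.0
```

{"name": "apply_moves", "arguments": {
  "commands": [
    [1,-0.5,0.18,0,0,0,0],
    [1,-0.6,0.22,0,0,0,0],
    [1,-0.6,0.22,0,0,0,0],
    [1,-0.6,0.22,0,0,0,0],
    [1,-0.6,0.22,0,0,0,0]
  ]
}}

```text
t: 7.25
position: [0.493, -0.1836, 0.1895]
ee_rot: [-0.0, 0.826, 0.563, -0.0]
force: [-0.1, 1.2, -0.2]
gripper_width: 0.0148
grasp_force: 30.0
```

{"name": "apply_moves", "arguments": {
  "commands": [
    [1,-0.6,0.22,0,0,0,0],
    [1,-0.6,0.22,0,0,0,0],
    [1,-0.6,0.22,0,0,0,0],
    [1,-0.4,0.15,0,0,0,0],
    [1,-0.2,0.08,0,0,0,0]
  ]
}}

```text
t: 7.75
position: [0.49, -0.312, 0.1892]
ee_rot: [-0.0, 0.827, 0.562, -0.0]
force: [0.7, 0.3, -0.8]
gripper_width: 0.0148
grasp_force: 30.0
```

{"name": "apply_moves", "arguments": {
  "commands": [
    [1,-0.18,0.07,0,0,0,0],
    [1,0,0,0,0,0,0],
    [1,0,0,0,0,0,0],
    [1,0,0,0,0,0,0],
    [1,0,0,0,0,0,0]
  ]
}}

```text
t: 8.25
position: [0.4911, -0.3185, 0.1898]
ee_rot: [0.0, 0.826, 0.563, 0.0]
force: [-0.1, 0.1, -0.1]
gripper_width: 0.015
grasp_force: 30.0
```

```bash
python3 -c "
from h import *
go(.4909,-.3193,.115,68.5)
f=grab('wrist');cv2.imwrite('pics/w3.png',f['frame'])"
```

```text
t8.2 pos [ 0.4911 -0.3185  0.1898] yaw 68.6 w0.0150 F [-0.1  0.1 -0.1]
  shares now-frame [-0.017  0.003  1.495] end-frame [-0.017  0.003  1.495] turn [ 0.001 -0.     0.01 ]
```

View pics/w3.png

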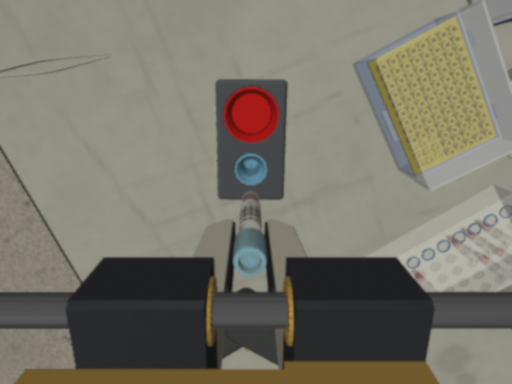

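The tube is held straight and lines up with the light-blue well at (251,168).

{"name": "apply_moves", "arguments": {
  "commands": [
    [1,-0.017,0,0.4,0,0,0],
    [1,0,0,0.5,0,0,0],
    [1,0,0,0.5,0,0,0],
    [1,0,0,0.2,0,0,0],
    [1,0,0,0,0,0,0]
  ]
}}

```text
t: 8.8
position: [0.4895, -0.319, 0.1079]
ee_rot: [-0.002, 0.827, 0.563, -0.001]
force: [0.3, 0.5, -0.1]
gripper_width: 0.0151
grasp_force: 30.0
```

{"name": "apply_moves", "arguments": {
  "commands": [
    [1,0,0,0.2,0,0,0],
    [1,0,0,0.2,0,0,0],
    [1,0,0,0.2,0,0,0],
    [1,0,0,0.15,0,0,0],
    [1,0,0,0,0,0,0]
  ]
}}

```text
t: 9.3
position: [0.4898, -0.3195, 0.0705]
ee_rot: [-0.001, 0.827, 0.563, -0.0]
force: [0.4, 0.2, 0.5]
gripper_width: 0.0154
grasp_force: 30.0
```

```bash
python3 -c "
from h import *
go(.4909,-.3193,.0648,68.5)"
```

```text
t9.3 pos [ 0.4898 -0.3195  0.0705] yaw 68.5 w0.0154 F [0.4 0.2 0.5]
  shares now-frame [0.011 0.02  0.114] end-frame [0.012 0.02  0.114] turn [-0.02  -0.006 -0.001]
```

{"name": "apply_moves", "arguments": {
  "commands": [
    [1,0,0,0.05,0,0,0],
    [1,0,0,0.05,0,0,0],
    [1,0,0,0,0,0,0],
    [1,0,0,0,0,0,0],
    [1,0,0,0,0,0,0]
  ]
}}

```text
t: 9.8
position: [0.4907, -0.3202, 0.0674]
ee_rot: [0.0, 0.827, 0.563, 0.0]
force: [-0.2, -0.4, 0.5]
gripper_width: 0.0153
grasp_force: 30.0
```

{"name": "apply_moves", "arguments": {
  "commands": [
    [0.8,0,0,0,0,0,0],
    [0.75,0,0,0,0,0,0],
    [0.7,0,0,0,0,0,0],
    [0.6,0,0,0,0,0,0],
    [0.5,0,0,0,0,0,0]
  ]
}}

```text
t: 10.3
position: [0.4905, -0.3201, 0.0672]
ee_rot: [-0.0, 0.827, 0.563, -0.0]
force: [-0.1, -0.4, -1.2]
gripper_width: 0.0389
grasp_force: 0.0
```

{"name": "apply_moves", "arguments": {
  "commands": [
    [0.5,0,0,-0.2,0,0,0],
    [0.5,0,0,-0.6,0,0,0],
    [0.5,0,0,-0.8,0,0,0],
    [0.5,0,0,-0.8,0,0,0],
    [0.5,0,0,-0.6,0,0,0]
  ]
}}

```text
t: 10.8
position: [0.4912, -0.3205, 0.2212]
ee_rot: [0.002, 0.827, 0.563, 0.001]
force: [0.4, -0.5, 0.2]
gripper_width: 0.0464
grasp_force: 0.0
```

{"name": "apply_moves", "arguments": {
  "commands": [
    [0.4,0,0,-0.2,0,0,-0.5],
    [0.4,0,0,0,0,0,-1],
    [0.4,0,0,0,0,0,-1],
    [0.4,0,0,0,0,0,-0.5],
    [0.4,0,0,0,0,0,0]
  ]
}}

```text
t: 11.3
position: [0.4906, -0.3201, 0.228]
ee_rot: [0.0, 0.728, 0.685, 0.0]
force: [-0.0, 0.1, 0.3]
gripper_width: 0.0558
grasp_force: 0.0
```

```bash
python3 -c "
from h import *
import pickle
f=grab('wrist');cv2.imwrite('pics/w4.png',f['frame'])
p=proj(f,(.4909,-.3193,.095));print(p,blob(f,'lightblue',*p,20,60))
go(.498,-.115,.22,86.5)
F=pickle.load(open('F0.pkl','rb'))
print(onz(F['side'],330*.64,262*.64,0),onz(F['scene'],440*.64,242*.64,0),onz(F['scene'],280*.64,312*.64,.01))"
```

```text
[250.45993018 170.9130764 ] {'c': array([250.25827815, 161.67549669]), 'h': array([250.04055869, 161.02256245]), 'area': np.int32(453), 'box': array([235, 150,  31,  26], dtype=int32)}
t11.3 pos [ 0.4906 -0.3201  0.2278] yaw 86.4 w0.0559 F [ 0.9 -0.1 -0.4]
  shares now-frame [ 4.103 -0.108  0.155] end-frame [ 4.104 -0.102  0.157] turn [ 0.005  0.003 -0.013]
[ 0.74402793 -0.16794822  0.        ] [ 0.7608351  -0.15567932  0.        ] [0.69002987 0.22382932 0.01      ]
```

The wrist mask shows the light-blue cap upright where expected, at (250,161). Next is the purple tube.

{"name": "apply_moves", "arguments": {
  "commands": [
    [0.5,0,0,0,0,0,0.5],
    [0.5,0,0,0,0,0,0.77],
    [0.5,0.4,-0.06,0,0,0,0],
    [0.5,0.7,-0.1,0,0,0,0],
    [0.5,0.7,-0.1,0,0,0,0]
  ]
}}

```text
t: 11.85
position: [0.4949, -0.2277, 0.2272]
ee_rot: [-0.0, 0.773, 0.635, 0.0]
force: [0.4, -0.1, 0.2]
gripper_width: 0.0466
grasp_force: 0.0
```

{"name": "apply_moves", "arguments": {
  "commands": [
    [0.5,0.8,-0.12,0,0,0,0],
    [0.5,0.8,-0.12,0,0,0,0],
    [0.5,0.8,-0.12,0,0,0,0],
    [0.5,0.8,-0.12,0,0,0,0],
    [0.5,0.7,-0.12,0,0,0,0]
  ]
}}

```text
t: 12.35
position: [0.5028, -0.0293, 0.2275]
ee_rot: [0.0, 0.772, 0.636, 0.0]
force: [-0.2, -0.6, 0.1]
gripper_width: 0.0466
grasp_force: 0.0
```

{"name": "apply_moves", "arguments": {
  "commands": [
    [0.5,0.6,-0.1,0,0,0,0],
    [0.5,0.4,-0.05,0.2,0,0,0],
    [0.5,0.12,-0.02,0.4,0,0,0],
    [0.5,0,0,0.4,0,0,0],
    [0.5,0,0,0,0,0,0]
  ]
}}

```text
t: 12.85
position: [0.5034, 0.0257, 0.1743]
ee_rot: [-0.002, 0.772, 0.636, -0.002]
force: [-0.2, -0.4, -0.6]
gripper_width: 0.0462
grasp_force: 0.0
```

{"name": "apply_moves", "arguments": {
  "commands": [
    [0.5,0,0,0.4,0,0,0],
    [0.5,0,0,0.4,0,0,0],
    [0.5,0,0,0.2,0,0,0],
    [0.5,0,0,0,0,0,0],
    [0.5,0,0,0,0,0,0]
  ]
}}

```text
t: 13.35
position: [0.5062, 0.0245, 0.1282]
ee_rot: [0.0, 0.772, 0.635, 0.0]
force: [0.6, 0.9, -0.8]
gripper_width: 0.0465
grasp_force: 0.0
```

```bash
python3 -c "
from h import *
go(.506,.0243,.065,78.8)"
```

```text
t13.3 pos [0.5062 0.0245 0.1282] yaw 78.9 w0.0465 F [ 0.6  0.9 -0.8]
  shares now-frame [-0.005 -0.004  1.265] end-frame [-0.004 -0.003  1.265] turn [ 0.008 -0.002  0.011]
```

{"name": "apply_moves", "arguments": {
  "commands": [
    [0.5,0,0,0.4,0,0,0],
    [0.5,0,0,0.4,0,0,0],
    [0.5,0,0,0.3,0,0,0],
    [0.5,0,0,0.16,0,0,0],
    [0.5,0,0,0,0,0,0]
  ]
}}

```text
t: 13.85
position: [0.5052, 0.0245, 0.0634]
ee_rot: [-0.001, 0.772, 0.635, -0.001]
force: [-0.2, 0.7, 0.3]
gripper_width: 0.0465
grasp_force: 0.0
```

{"name": "apply_moves", "arguments": {
  "commands": [
    [0.5,0,0,0,0,0,0],
    [0.6,0,0,0,0,0,0],
    [0.7,0,0,0,0,0,0],
    [0.8,0,0,0,0,0,0],
    [1,0,0,0,0,0,0]
  ]
}}

```text
t: 14.35
position: [0.506, 0.0244, 0.0645]
ee_rot: [0.0, 0.772, 0.635, 0.0]
force: [-0.4, 0.2, 0.4]
gripper_width: 0.0189
grasp_force: 0.0
```

{"name": "apply_moves", "arguments": {
  "commands": [
    [1,0,0,0,0,0,0],
    [1,0,0,0,0,0,0],
    [1,0,0,0,0,0,0],
    [1,0,0,0,0,0,0],
    [1,0,0,0,0,0,0]
  ]
}}

```text
t: 14.85
position: [0.506, 0.0245, 0.0643]
ee_rot: [0.0, 0.772, 0.635, 0.0]
force: [-0.6, -0.3, 2.3]
gripper_width: 0.0151
grasp_force: 30.0
```

{"name": "apply_moves", "arguments": {
  "commands": [
    [1,0,0,-0.3,0,0,0],
    [1,0,0,-0.6,0,0,0],
    [1,0,0,-0.6,0,0,0],
    [1,0,0,-0.6,0,0,0],
    [1,0,0,-0.4,0,0,0]
  ]
}}

```text
t: 15.35
position: [0.5065, 0.0245, 0.1927]
ee_rot: [0.001, 0.772, 0.635, 0.001]
force: [-0.6, 1.1, 0.1]
gripper_width: 0.015
grasp_force: 30.0
```

```bash
python3 -c "
from h import *
go(.5163,.3009,.19,88)"
```

```text
t15.3 pos [0.5065 0.0245 0.1927] yaw 78.9 w0.0150 F [-0.6  1.1  0.1]
  shares now-frame [ 5.462 -0.874  0.054] end-frame [5.532e+00 3.000e-03 5.400e-02] turn [ 0.027 -0.002 -1.521]
```

{"name": "apply_moves", "arguments": {
  "commands": [
    [1,0,0,0,0,0,-0.4],
    [1,0,0,0,0,0,-0.7],
    [1,0,0,0,0,0,-0.42],
    [1,0.3,0,0,0,0,0],
    [1,0.5,0,0,0,0,0]
  ]
}}

```text
t: 15.85
position: [0.5072, 0.0647, 0.1898]
ee_rot: [0.0, 0.721, 0.693, 0.0]
force: [-0.7, 0.7, 0.3]
gripper_width: 0.015
grasp_force: 30.0
```

{"name": "apply_moves", "arguments": {
  "commands": [
    [1,0.7,0,0,0,0,0],
    [1,0.7,0,0,0,0,0],
    [1,0.7,0,0,0,0,0],
    [1,0.7,0,0,0,0,0],
    [1,0.7,0,0,0,0,0]
  ]
}}

```text
t: 16.35
position: [0.5127, 0.2419, 0.1897]
ee_rot: [-0.0, 0.72, 0.694, 0.0]
force: [0.2, -0.6, -0.1]
gripper_width: 0.0151
grasp_force: 30.0
```

{"name": "apply_moves", "arguments": {
  "commands": [
    [1,0.6,0,0,0,0,0],
    [1,0.4,0,0,0,0,0],
    [1,0.23,0,0,0,0,0],
    [1,0,0,0,0,0,0],
    [1,0,0,0,0,0,0]
  ]
}}

```text
t: 16.85
position: [0.5153, 0.3005, 0.1892]
ee_rot: [0.0, 0.719, 0.695, -0.0]
force: [0.4, -0.3, 0.1]
gripper_width: 0.0149
grasp_force: 30.0
```

```bash
python3 -c "
from h import *
f=grab('wrist');cv2.imwrite('pics/w5.png',f['frame'])
for c,X in (('blue',(.5178,.3493)),('purple',(.5163,.3009)),('yellow',(.5142,.2535))):
    p=proj(f,(*X,.0435));b=blob(f,c,*p,32,60);print(c,p,b and (b['h'],b['box'],onz(f,*b['h'],.0435)))
go(.5163,.3009,.0645,88)"
```

```text
blue [251.21972804 115.3110815 ] (array([250.86128804, 114.70658174]), array([224,  87,  55,  56], dtype=int32), array([0.51749823, 0.34984275, 0.0435    ]))
purple [251.35467407 168.01648401] (array([250.79868212, 167.21040673]), array([235, 152,  32,  31], dtype=int32), array([0.51580851, 0.30168994, 0.0435    ]))
yellow [250.82602925 215.54782243] (array([250.70843482, 213.91529093]), array([225, 191,  52,  46], dtype=int32), array([0.51414358, 0.25519698, 0.0435    ]))
t16.9 pos [0.5154 0.3001 0.1892] yaw 87.9 w0.0155 F [ 0.2 -1.   0.4]
  shares now-frame [0.018 0.018 2.493] end-frame [0.017 0.017 2.493] turn [-0.002  0.005 -0.009]
```

View pics/w5.png

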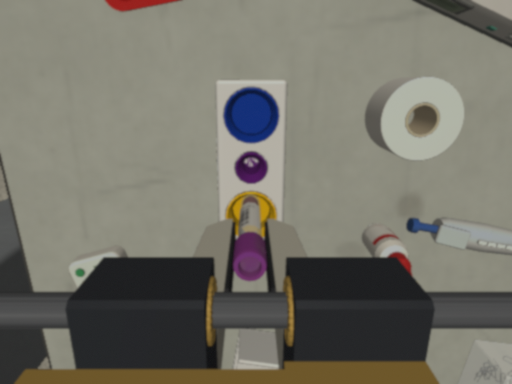

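The wrist view shows the white wells at blue (251,115) and purple (251,167), and the tube hangs straight. I lower it.

{"name": "apply_moves", "arguments": {
  "commands": [
    [1,0.025,0.012,0.4,0,0,0],
    [1,0,0,0.5,0,0,0],
    [1,0,0,0.5,0,0,0],
    [1,0,0,0.25,0,0,0],
    [1,0,0,0,0,0,0]
  ]
}}

```text
t: 17.4
position: [0.5148, 0.3005, 0.1044]
ee_rot: [-0.001, 0.72, 0.694, -0.002]
force: [-0.8, 0.1, -0.1]
gripper_width: 0.0151
grasp_force: 30.0
```

{"name": "apply_moves", "arguments": {
  "commands": [
    [1,0,0,0.2,0,0,0],
    [1,0,0,0.2,0,0,0],
    [1,0,0,0.2,0,0,0],
    [1,0,0,0.15,0,0,0],
    [1,0,0,0.07,0,0,0]
  ]
}}

```text
t: 17.9
position: [0.5155, 0.3018, 0.0644]
ee_rot: [-0.0, 0.719, 0.695, -0.001]
force: [-0.1, 0.7, 0.5]
gripper_width: 0.0154
grasp_force: 30.0
```

{"name": "apply_moves", "arguments": {
  "commands": [
    [1,0,0,0,0,0,0],
    [1,0,0,0,0,0,0],
    [1,0,0,0,0,0,0],
    [0.8,0,0,0,0,0,0],
    [0.7,0,0,0,0,0,0]
  ]
}}

```text
t: 18.4
position: [0.5163, 0.3021, 0.0659]
ee_rot: [0.0, 0.719, 0.695, 0.0]
force: [-0.0, -0.4, 0.2]
gripper_width: 0.0226
grasp_force: 0.0
```

```bash
python3 -c "
from h import *
go(.5160,.3014,.0645,88)
import pickle
f=grab('side')
b=blob(f,'purple',*proj(f,(.516,.3014,.0845)),14,60);print(b,onz(f,*b['c'],.0845))"
```

```text
t18.4 pos [0.5163 0.3021 0.0659] yaw 88.0 w0.0226 F [-0.  -0.4  0.2]
  shares now-frame [-0.015 -0.005  0.028] end-frame [-0.015 -0.005  0.028] turn [ 0.004 -0.002 -0.001]
{'c': array([237.        , 268.85542169]), 'h': array([237.01481481, 268.87901235]), 'area': np.int32(83), 'box': array([234, 263,   7,  13], dtype=int32)} [0.5179076  0.30138556 0.0845    ]
```

Purple tube is released and upright, with its cap at (237,269) in the side view. Next is the red bottle, with the gripper at a 45° yaw to stay clear of the pipette.

{"name": "apply_moves", "arguments": {
  "commands": [
    [0.5,0,0,0,0,0,0],
    [0.5,0,0,0,0,0,0],
    [0.5,0,0,-0.4,0,0,0],
    [0.5,0,0,-0.8,0,0,0],
    [0.4,0,0,-0.8,0,0,0]
  ]
}}

```text
t: 18.95
position: [0.5152, 0.3016, 0.1657]
ee_rot: [-0.0, 0.719, 0.695, -0.001]
force: [0.5, -0.4, 0.2]
gripper_width: 0.0507
grasp_force: 0.0
```

{"name": "apply_moves", "arguments": {
  "commands": [
    [0.4,0,0,-0.8,0,0,0.5],
    [0.4,0,0,-0.4,0,0,1],
    [0.4,0,0,0,0,0,1],
    [0.4,0,0,0,0,0,1],
    [0.4,0,0,0,0,0,1]
  ]
}}

```text
t: 19.45
position: [0.5162, 0.3021, 0.226]
ee_rot: [0.0, 0.863, 0.506, 0.0]
force: [-0.9, -0.2, 0.1]
gripper_width: 0.0554
grasp_force: 0.0
```

{"name": "apply_moves", "arguments": {
  "commands": [
    [0.4,0,0,0,0,0,1],
    [0.4,0,0,0,0,0,1],
    [0.4,0,0,0,0,0,0.67],
    [0.4,0.1,0.5,0,0,0,0],
    [0.4,0.1,0.5,0,0,0,0]
  ]
}}

```text
t: 19.95
position: [0.5587, 0.2739, 0.2258]
ee_rot: [-0.0, 0.924, 0.383, 0.0]
force: [0.0, 0.7, 1.1]
gripper_width: 0.0559
grasp_force: 0.0
```

{"name": "apply_moves", "arguments": {
  "commands": [
    [0.4,0.1,0.6,0,0,0,0],
    [0.4,0.1,0.6,0,0,0,0],
    [0.4,0.1,0.6,0,0,0,0],
    [0.4,0.1,0.47,0,0,0,0],
    [0.4,0,0,0,0,0,0]
  ]
}}

```text
t: 20.45
position: [0.6547, 0.2051, 0.2249]
ee_rot: [0.0, 0.925, 0.381, -0.0]
force: [0.4, -0.6, -1.0]
gripper_width: 0.0558
grasp_force: 0.0
```

```bash
cat > bot_look.py <<'E'
from h import *
import sys
c,x,y,yaw,n=sys.argv[1],*map(float,sys.argv[2:5]),sys.argv[5]
f=grab('wrist');cv2.imwrite(f'pics/{n}.png',f['frame'])
p=proj(f,(x,y,.068));b=blob(f,c,*p,30,90);X=onz(f,*b['c'],.07);print(p,b,X)
go(x,y,.028,yaw)
E
python3 bot_look.py red .6531 .2079 45 w6
```

```text
[246.90389781 164.24801967] {'c': array([246.44224422, 163.95379538]), 'h': array([246.46299586, 163.98223801]), 'area': np.int32(303), 'box': array([238, 154,  18,  21], dtype=int32)} [0.65334033 0.20873666 0.07      ]
t20.5 pos [0.6535 0.2064 0.225 ] yaw 44.9 w0.0557 F [-0.7  0.1  0. ]
  shares now-frame [ 0.017 -0.025  3.94 ] end-frame [ 0.014 -0.027  3.94 ] turn [-0.004  0.006 -0.024]
```

View pics/w6.png

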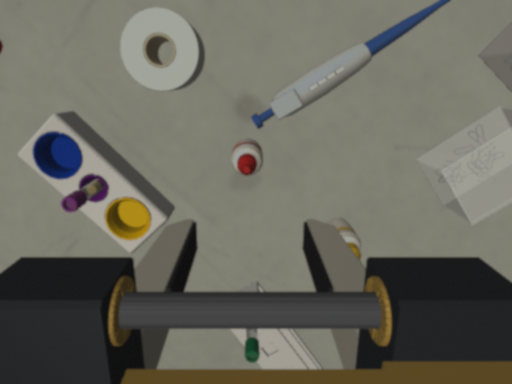

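The wrist view shows the red cap at (246,164) between the finger lines, with the pipette tip at (262,118) outside them. Lowering.

{"name": "apply_moves", "arguments": {
  "commands": [
    [0.4,0.015,-0.025,0.5,0,0,0],
    [0.4,0,0,0.7,0,0,0],
    [0.4,0,0,0.7,0,0,0],
    [0.4,0,0,0.3,0,0,0],
    [0.4,0,0,0,0,0,0]
  ]
}}

```text
t: 21.0
position: [0.6499, 0.2092, 0.1125]
ee_rot: [-0.001, 0.924, 0.383, -0.003]
force: [-0.6, 0.5, -0.7]
gripper_width: 0.0559
grasp_force: 0.0
```

```bash
python3 -c "
from h import *
go(.6532,.2083,.028,45)"
```

```text
t21.0 pos [0.6499 0.2092 0.1125] yaw 45.0 w0.0559 F [-0.6  0.5 -0.7]
  shares now-frame [0.043 0.065 1.689] end-frame [0.034 0.06  1.689] turn [-0.031  0.046  0.004]
```

{"name": "apply_moves", "arguments": {
  "commands": [
    [0.4,0,0,0.4,0,0,0],
    [0.4,0,0,0.5,0,0,0],
    [0.4,0,0,0.4,0,0,0],
    [0.4,0,0,0.3,0,0,0],
    [0.4,0,0,0.12,0,0,0]
  ]
}}

```text
t: 21.5
position: [0.6525, 0.2093, 0.0296]
ee_rot: [-0.0, 0.924, 0.383, -0.0]
force: [-0.2, -0.3, -0.7]
gripper_width: 0.0558
grasp_force: 0.0
```

{"name": "apply_moves", "arguments": {
  "commands": [
    [0.4,0,0,0,0,0,0],
    [0.4,0,0,0,0,0,0],
    [0.4,0,0,0,0,0,0],
    [0.45,0,0,0,0,0,0],
    [0.5,0,0,0,0,0,0]
  ]
}}

```text
t: 22.0
position: [0.653, 0.2091, 0.0304]
ee_rot: [0.0, 0.924, 0.382, 0.001]
force: [0.3, -0.1, 0.2]
gripper_width: 0.0483
grasp_force: 0.0
```

{"name": "apply_moves", "arguments": {
  "commands": [
    [0.55,0,0,0,0,0,0],
    [0.58,0,0,0,0,0,0],
    [0.6,0,0,0,0,0,0],
    [0.65,0,0,0,0,0,0],
    [1,0,0,0,0,0,0]
  ]
}}

```text
t: 22.5
position: [0.6525, 0.209, 0.0296]
ee_rot: [-0.0, 0.924, 0.382, -0.0]
force: [-0.3, 0.1, 1.1]
gripper_width: 0.0327
grasp_force: 30.0
```

{"name": "apply_moves", "arguments": {
  "commands": [
    [1,0,0,0,0,0,0],
    [1,0,0,0,0,0,0],
    [1,0,0,0,0,0,0],
    [1,0,0,0,0,0,0],
    [1,0,0,0,0,0,0]
  ]
}}

```text
t: 23.0
position: [0.6525, 0.209, 0.0296]
ee_rot: [-0.0, 0.924, 0.382, -0.0]
force: [0.8, -0.2, 0.4]
gripper_width: 0.0328
grasp_force: 30.0
```

```bash
python3 -c "
from h import *
go(.6532,.2083,.028,45)"
```

```text
t23.0 pos [0.6525 0.209  0.0296] yaw 45.0 w0.0328 F [ 0.8 -0.2  0.4]
  shares now-frame [-0.     0.02   0.032] end-frame [-0.     0.02   0.032] turn [-0.001  0.001 -0.004]
```

{"name": "apply_moves", "arguments": {
  "commands": [
    [1,0,0,-0.3,0,0,0],
    [1,0,0,-0.7,0,0,0],
    [1,0,0,-0.9,0,0,0],
    [1,0,0,-0.9,0,0,0],
    [1,0,0,-0.6,0,0,0]
  ]
}}

```text
t: 23.5
position: [0.6538, 0.2094, 0.2056]
ee_rot: [0.0, 0.924, 0.383, 0.003]
force: [0.1, -0.9, 0.0]
gripper_width: 0.0327
grasp_force: 30.0
```

{"name": "apply_moves", "arguments": {
  "commands": [
    [1,0,0,0,0,0,-0.5],
    [1,0,0,0,0,0,-1],
    [1,0,0,0,0,0,-1],
    [1,0,0,0,0,0,-0.9],
    [1,0,0,0,0,0,-0.52]
  ]
}}

```text
t: 24.0
position: [0.6527, 0.209, 0.2011]
ee_rot: [0.0, 0.826, 0.564, 0.001]
force: [-0.0, -0.6, 0.7]
gripper_width: 0.0325
grasp_force: 30.0
```

{"name": "apply_moves", "arguments": {
  "commands": [
    [1,-0.3,0.03,0,0,0,0],
    [1,-0.6,0.05,0,0,0,0],
    [1,-0.8,0.07,0,0,0,0],
    [1,-0.8,0.07,0,0,0,0],
    [1,-0.8,0.07,0,0,0,0]
  ]
}}

```text
t: 24.5
position: [0.6046, 0.048, 0.2005]
ee_rot: [0.0, 0.827, 0.562, 0.0]
force: [0.7, -0.9, 0.2]
gripper_width: 0.0323
grasp_force: 30.0
```

{"name": "apply_moves", "arguments": {
  "commands": [
    [1,-0.8,0.07,0,0,0,0],
    [1,-0.8,0.07,0,0,0,0],
    [1,-0.8,0.07,0,0,0,0],
    [1,-0.8,0.07,0,0,0,0],
    [1,-0.8,0.07,0,0,0,0]
  ]
}}

```text
t: 25.0
position: [0.5473, -0.1445, 0.2006]
ee_rot: [0.001, 0.827, 0.562, 0.0]
force: [0.1, -0.2, -1.0]
gripper_width: 0.0322
grasp_force: 30.0
```

{"name": "apply_moves", "arguments": {
  "commands": [
    [1,-0.8,0.07,0,0,0,0],
    [1,-0.8,0.07,0,0,0,0],
    [1,-0.6,0.05,0,0,0,0],
    [1,-0.3,0.03,0,0,0,0],
    [1,0,0,0,0,0,0]
  ]
}}

```text
t: 25.5
position: [0.5119, -0.2646, 0.2002]
ee_rot: [0.0, 0.828, 0.561, -0.0]
force: [1.1, 0.3, -1.0]
gripper_width: 0.0326
grasp_force: 30.0
```

```bash
python3 -c "
from h import *
go(.5095,-.2727,.0496,68.5)"
```

```text
t25.5 pos [ 0.5119 -0.2646  0.2002] yaw 68.3 w0.0326 F [ 1.1  0.3 -1. ]
  shares now-frame [-0.167  0.014  3.012] end-frame [-0.168  0.015  3.012] turn [ 0.005  0.004 -0.04 ]
```

{"name": "apply_moves", "arguments": {
  "commands": [
    [1,-0.17,0.015,0.4,0,0,0],
    [1,0,0,0.6,0,0,0],
    [1,0,0,0.6,0,0,0],
    [1,0,0,0.3,0,0,0],
    [1,0,0,0,0,0,0]
  ]
}}

```text
t: 26.0
position: [0.5091, -0.2687, 0.102]
ee_rot: [-0.002, 0.826, 0.563, -0.001]
force: [-0.6, -0.3, 0.0]
gripper_width: 0.0325
grasp_force: 30.0
```

{"name": "apply_moves", "arguments": {
  "commands": [
    [1,0,0,0,0,0,0],
    [1,0,0,0,0,0,0],
    [1,0,0,0,0,0,0],
    [1,0,0,0,0,0,0],
    [1,0,0,0,0,0,0]
  ]
}}

```text
t: 26.5
position: [0.5108, -0.2711, 0.1053]
ee_rot: [0.0, 0.827, 0.563, 0.0]
force: [-0.1, -0.1, -0.5]
gripper_width: 0.0327
grasp_force: 30.0
```

```bash
python3 -c "
from h import *
go(.5095,-.2727,.0496,68.5)"
```

```text
t26.5 pos [ 0.5108 -0.2711  0.1053] yaw 68.5 w0.0327 F [-0.1 -0.1 -0.5]
  shares now-frame [-0.04  -0.014  1.115] end-frame [-0.04  -0.013  1.115] turn [ 0.01   0.002 -0.002]
```

{"name": "apply_moves", "arguments": {
  "commands": [
    [1,-0.04,-0.014,0.3,0,0,0],
    [1,0,0,0.3,0,0,0],
    [1,0,0,0.25,0,0,0],
    [1,0,0,0.15,0,0,0],
    [1,0,0,0.08,0,0,0]
  ]
}}

```text
t: 27.0
position: [0.5086, -0.2721, 0.0494]
ee_rot: [-0.001, 0.827, 0.563, -0.0]
force: [-5.8, 4.7, 21.7]
gripper_width: 0.0323
grasp_force: 30.0
```

{"name": "apply_moves", "arguments": {
  "commands": [
    [1,0,0,0.02,0,0,0],
    [1,0,0,0,0,0,0],
    [1,0,0,0,0,0,0],
    [1,0,0,0,0,0,0],
    [1,0,0,0,0,0,0]
  ]
}}

```text
t: 27.5
position: [0.5091, -0.2724, 0.0496]
ee_rot: [-0.0, 0.827, 0.563, -0.0]
force: [0.4, 0.2, -0.4]
gripper_width: 0.0326
grasp_force: 30.0
```

```bash
python3 -c "
from h import *
go(.5095,-.2727,.0496,68.5)"
```

```text
t27.5 pos [ 0.5091 -0.2724  0.0496] yaw 68.5 w0.0326 F [ 0.4  0.2 -0.4]
  shares now-frame [-0.002  0.01  -0.001] end-frame [-0.002  0.01  -0.001] turn [-0.001 -0.    -0.001]
```

{"name": "apply_moves", "arguments": {
  "commands": [
    [0.62,0,0,0,0,0,0],
    [0.6,0,0,0,0,0,0],
    [0.55,0,0,0,0,0,0],
    [0.5,0,0,0,0,0,0],
    [0.4,0,0,0,0,0,0]
  ]
}}

```text
t: 28.0
position: [0.5091, -0.2725, 0.0497]
ee_rot: [0.0, 0.827, 0.563, 0.0]
force: [0.2, -0.2, -0.1]
gripper_width: 0.0505
grasp_force: 0.0
```

{"name": "apply_moves", "arguments": {
  "commands": [
    [0.4,0,0,0,0,0,0],
    [0.4,0,0,-0.3,0,0,0],
    [0.4,0,0,-0.8,0,0,0],
    [0.4,0,0,-0.9,0,0,0],
    [0.4,0,0,-0.9,0,0,0]
  ]
}}

```text
t: 28.5
position: [0.5088, -0.2723, 0.1972]
ee_rot: [0.0, 0.827, 0.563, 0.0]
force: [-0.8, -0.1, 0.3]
gripper_width: 0.0559
grasp_force: 0.0
```

{"name": "apply_moves", "arguments": {
  "commands": [
    [0.4,0,0,-0.6,0,0,-0.4],
    [0.4,0,0,0,0,0,-1],
    [0.4,0,0,0,0,0,-1],
    [0.4,0,0,0,0,0,-0.85],
    [0.4,0,0,0,0,0,0]
  ]
}}

```text
t: 29.0
position: [0.5093, -0.2725, 0.226]
ee_rot: [0.001, 0.719, 0.695, 0.0]
force: [-0.1, 0.7, 0.2]
gripper_width: 0.0557
grasp_force: 0.0
```

```bash
python3 -c "
from h import *
f=grab('wrist');cv2.imwrite('pics/w7.png',f['frame'])
go(.6647,-.0740,.225,88)"
```

```text
t29.1 pos [ 0.5092 -0.2725  0.2257] yaw 87.9 w0.0555 F [1.3 0.  0.6]
  shares now-frame [4.082 2.961 0.015] end-frame [4.076 2.969 0.015] turn [ 0.008  0.005 -0.019]
```

View pics/w7.png

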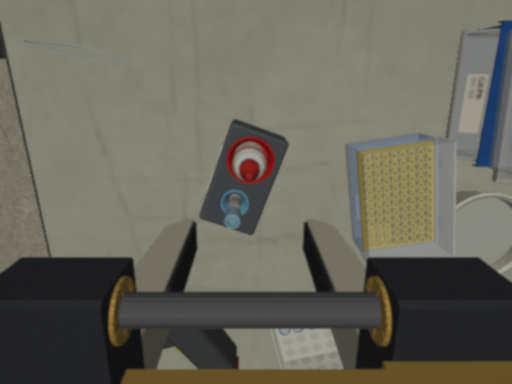

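Both grey-carrier items stand in their wells: red cap at (250,168) and light-blue cap at (232,218). Next is the blue bottle, moving along y first to stay clear of the drawer stack.

{"name": "apply_moves", "arguments": {
  "commands": [
    [0.4,0.4,0,0,0,0,0],
    [0.4,0.8,0,0,0,0,0],
    [0.4,0.8,0,0,0,0,0],
    [0.4,0.8,0,0,0,0,0],
    [0.4,0.8,0,0,0,0,0]
  ]
}}

```text
t: 29.55
position: [0.5152, -0.0911, 0.2252]
ee_rot: [0.0, 0.721, 0.693, 0.0]
force: [1.3, -1.1, -0.0]
gripper_width: 0.0561
grasp_force: 0.0
```

{"name": "apply_moves", "arguments": {
  "commands": [
    [0.4,0.48,0.4,0,0,0,0],
    [0.4,0,0.7,0,0,0,0],
    [0.4,0,0.8,0,0,0,0],
    [0.4,0,0.7,0,0,0,0],
    [0.4,0,0.37,0,0,0,0]
  ]
}}

```text
t: 30.05
position: [0.6666, -0.0735, 0.2245]
ee_rot: [0.0, 0.72, 0.694, 0.0]
force: [0.3, 0.1, -0.9]
gripper_width: 0.0558
grasp_force: 0.0
```

{"name": "apply_moves", "arguments": {
  "commands": [
    [0.4,0,0,0,0,0,0],
    [0.4,0,0,0,0,0,0],
    [0.4,0,0,0,0,0,0],
    [0.4,0,0,0,0,0,0],
    [0.4,0,0,0,0,0,0]
  ]
}}

```text
t: 30.55
position: [0.6642, -0.0738, 0.2252]
ee_rot: [0.0, 0.72, 0.694, 0.0]
force: [-0.4, 0.8, 0.6]
gripper_width: 0.0557
grasp_force: 0.0
```

```bash
python3 bot_look.py blue .6647 -.0740 88 w8
```

```text
[250.65363692 165.74159359] {'c': array([250.01025641, 165.53846154]), 'h': array([249.8415978 , 164.95110193]), 'area': np.int32(195), 'box': array([242, 156,  17,  19], dtype=int32)} [ 0.66410071 -0.07329987  0.07      ]
t30.6 pos [ 0.6643 -0.0738  0.2252] yaw 88.0 w0.0556 F [0.8 0.6 0.4]
  shares now-frame [-3.000e-03  6.000e-03  3.944e+00] end-frame [-3.000e-03  8.000e-03  3.944e+00] turn [ 0.006  0.001 -0.005]
```

View pics/w8.png

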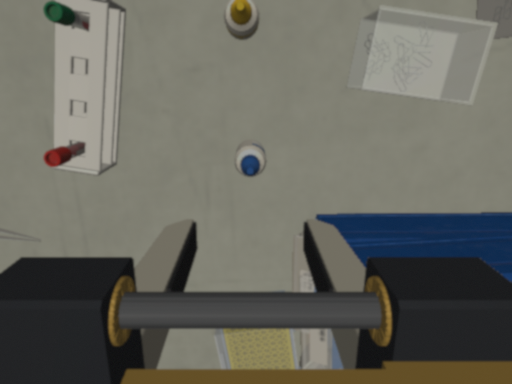

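The wrist view shows the blue cap at (250,165) centred between the fingers. The drawer stack at lower right is clear of the path down.

{"name": "apply_moves", "arguments": {
  "commands": [
    [0.4,0,0,0.5,0,0,0],
    [0.4,0,0,0.7,0,0,0],
    [0.4,0,0,0.7,0,0,0],
    [0.4,0,0,0.3,0,0,0],
    [0.4,0,0,0,0,0,0]
  ]
}}

```text
t: 31.1
position: [0.6625, -0.0734, 0.1116]
ee_rot: [-0.002, 0.719, 0.695, -0.002]
force: [0.4, 0.4, -0.4]
gripper_width: 0.0559
grasp_force: 0.0
```

{"name": "apply_moves", "arguments": {
  "commands": [
    [0.4,0,0,0.4,0,0,0],
    [0.4,0,0,0.5,0,0,0],
    [0.4,0,0,0.4,0,0,0],
    [0.4,0,0,0.3,0,0,0],
    [0.4,0,0,0.12,0,0,0]
  ]
}}

```text
t: 31.6
position: [0.6648, -0.0738, 0.0286]
ee_rot: [-0.0, 0.719, 0.695, -0.0]
force: [-0.4, -0.4, -0.3]
gripper_width: 0.0556
grasp_force: 0.0
```

{"name": "apply_moves", "arguments": {
  "commands": [
    [0.4,0,0,0,0,0,0],
    [0.4,0,0,0,0,0,0],
    [0.4,0,0,0,0,0,0],
    [0.45,0,0,0,0,0,0],
    [0.5,0,0,0,0,0,0]
  ]
}}

```text
t: 32.1
position: [0.6651, -0.0739, 0.0294]
ee_rot: [0.0, 0.719, 0.695, 0.0]
force: [1.0, -1.7, -0.4]
gripper_width: 0.048
grasp_force: 0.0
```

{"name": "apply_moves", "arguments": {
  "commands": [
    [0.55,0,0,0,0,0,0],
    [0.58,0,0,0,0,0,0],
    [0.6,0,0,0,0,0,0],
    [0.65,0,0,0,0,0,0],
    [1,0,0,0,0,0,0]
  ]
}}

```text
t: 32.6
position: [0.6646, -0.0737, 0.0286]
ee_rot: [-0.0, 0.719, 0.695, -0.0]
force: [0.1, 0.3, -0.4]
gripper_width: 0.0324
grasp_force: 30.0
```

{"name": "apply_moves", "arguments": {
  "commands": [
    [1,0,0,0,0,0,0],
    [1,0,0,0,0,0,0],
    [1,0,0,0,0,0,0],
    [1,0,0,0,0,0,0],
    [1,0,0,0,0,0,0]
  ]
}}

```text
t: 33.1
position: [0.6647, -0.0738, 0.0286]
ee_rot: [0.0, 0.719, 0.695, -0.0]
force: [0.6, 0.2, 0.1]
gripper_width: 0.0325
grasp_force: 30.0
```

```bash
python3 -c "
from h import *
go(.5175,.3497,.2,88)"
```

```text
t33.1 pos [ 0.6647 -0.0738  0.0286] yaw 88.0 w0.0325 F [0.6 0.2 0.1]
  shares now-frame [ 8.362 -3.238 -3.428] end-frame [ 8.362 -3.237 -3.428] turn [-0.     0.    -0.001]
```

{"name": "apply_moves", "arguments": {
  "commands": [
    [1,0,0,-0.3,0,0,0],
    [1,0,0,-0.7,0,0,0],
    [1,0,0,-0.9,0,0,0],
    [1,0,0,-0.9,0,0,0],
    [1,0,0,-0.6,0,0,0]
  ]
}}

```text
t: 33.6
position: [0.666, -0.074, 0.2045]
ee_rot: [0.002, 0.719, 0.695, 0.002]
force: [1.3, 0.7, -0.1]
gripper_width: 0.0323
grasp_force: 30.0
```

{"name": "apply_moves", "arguments": {
  "commands": [
    [1,0.3,-0.12,0,0,0,0],
    [1,0.6,-0.23,0,0,0,0],
    [1,0.7,-0.27,0,0,0,0],
    [1,0.7,-0.27,0,0,0,0],
    [1,0.7,-0.27,0,0,0,0]
  ]
}}

```text
t: 34.1
position: [0.6106, 0.0797, 0.1984]
ee_rot: [-0.0, 0.719, 0.695, -0.0]
force: [0.4, -0.8, -0.4]
gripper_width: 0.0326
grasp_force: 30.0
```

{"name": "apply_moves", "arguments": {
  "commands": [
    [1,0.7,-0.27,0,0,0,0],
    [1,0.7,-0.27,0,0,0,0],
    [1,0.7,-0.27,0,0,0,0],
    [1,0.7,-0.27,0,0,0,0],
    [1,0.7,-0.27,0,0,0,0]
  ]
}}

```text
t: 34.6
position: [0.5492, 0.257, 0.1985]
ee_rot: [-0.0, 0.719, 0.695, -0.0]
force: [-0.2, -0.2, -0.4]
gripper_width: 0.0322
grasp_force: 30.0
```

{"name": "apply_moves", "arguments": {
  "commands": [
    [1,0.7,-0.27,0,0,0,0],
    [1,0.6,-0.23,0,0,0,0],
    [1,0.4,-0.16,0,0,0,0],
    [1,0.16,-0.07,0,0,0,0],
    [1,0,0,0,0,0,0]
  ]
}}

```text
t: 35.1
position: [0.5165, 0.3504, 0.1984]
ee_rot: [-0.0, 0.719, 0.695, -0.0]
force: [0.5, -0.8, -1.4]
gripper_width: 0.0326
grasp_force: 30.0
```

{"name": "apply_moves", "arguments": {
  "commands": [
    [1,0,0,0.2,0,0,0],
    [1,0,0,0.5,0,0,0],
    [1,0,0,0.5,0,0,0],
    [1,0,0,0.2,0,0,0],
    [1,0,0,0,0,0,0]
  ]
}}

```text
t: 35.6
position: [0.5164, 0.3477, 0.126]
ee_rot: [-0.001, 0.72, 0.694, -0.002]
force: [0.3, 0.8, -0.1]
gripper_width: 0.0326
grasp_force: 30.0
```

{"name": "apply_moves", "arguments": {
  "commands": [
    [1,0,0,0,0,0,0],
    [1,0,0,0,0,0,0],
    [1,0,0,0,0,0,0],
    [1,0,0,0,0,0,0],
    [1,0,0,0,0,0,0]
  ]
}}

```text
t: 36.1
position: [0.5176, 0.3499, 0.1292]
ee_rot: [0.0, 0.719, 0.695, 0.0]
force: [1.1, 0.8, -0.1]
gripper_width: 0.0327
grasp_force: 30.0
```

```bash
python3 -c "
from h import *
go(.5175,.3497,.0488,88)"
```

```text
t36.1 pos [0.5176 0.3499 0.1292] yaw 88.0 w0.0327 F [ 1.1  0.8 -0.1]
  shares now-frame [-0.004 -0.004  1.608] end-frame [-0.003 -0.003  1.608] turn [ 0.007 -0.004  0.001]
```

{"name": "apply_moves", "arguments": {
  "commands": [
    [1,0,0,0.3,0,0,0],
    [1,0,0,0.4,0,0,0],
    [1,0,0,0.3,0,0,0],
    [1,0,0,0.2,0,0,0],
    [1,0,0,0.1,0,0,0]
  ]
}}

```text
t: 36.6
position: [0.5166, 0.3492, 0.0617]
ee_rot: [-0.0, 0.719, 0.695, -0.001]
force: [-0.2, -0.1, -0.4]
gripper_width: 0.0327
grasp_force: 30.0
```

{"name": "apply_moves", "arguments": {
  "commands": [
    [1,0,0,0.08,0,0,0],
    [1,0,0,0.08,0,0,0],
    [1,0,0,0.06,0,0,0],
    [1,0,0,0.04,0,0,0],
    [1,0,0,0.03,0,0,0]
  ]
}}

```text
t: 37.1
position: [0.5176, 0.3497, 0.0493]
ee_rot: [0.0, 0.719, 0.695, 0.0]
force: [-0.3, -0.2, -0.8]
gripper_width: 0.0326
grasp_force: 30.0
```

{"name": "apply_moves", "arguments": {
  "commands": [
    [1,0,0,0,0,0,0],
    [1,0,0,0,0,0,0],
    [1,0,0,0,0,0,0],
    [1,0,0,0,0,0,0],
    [1,0,0,0,0,0,0]
  ]
}}

```text
t: 37.6
position: [0.5175, 0.3497, 0.0493]
ee_rot: [0.0, 0.719, 0.695, 0.0]
force: [-0.2, -0.3, -0.5]
gripper_width: 0.0326
grasp_force: 30.0
```

```bash
python3 -c "
from h import *
go(.5175,.3497,.0488,88)"
```

```text
t37.6 pos [0.5175 0.3497 0.0493] yaw 88.0 w0.0326 F [-0.2 -0.3 -0.5]
  shares now-frame [0.    0.    0.009] end-frame [0.    0.    0.009] turn [ 0.002 -0.001 -0.001]
```

{"name": "apply_moves", "arguments": {
  "commands": [
    [0.62,0,0,0,0,0,0],
    [0.6,0,0,0,0,0,0],
    [0.55,0,0,0,0,0,0],
    [0.5,0,0,0,0,0,0],
    [0.4,0,0,0,0,0,0]
  ]
}}

```text
t: 38.1
position: [0.5174, 0.3497, 0.0492]
ee_rot: [0.0, 0.719, 0.695, 0.0]
force: [-0.2, -0.5, 0.3]
gripper_width: 0.0504
grasp_force: 0.0
```

{"name": "apply_moves", "arguments": {
  "commands": [
    [0.4,0,0,0,0,0,0],
    [0.4,0,0,-0.3,0,0,0],
    [0.4,0,0,-0.8,0,0,0],
    [0.4,0,0,-0.9,0,0,0],
    [0.4,0,0,-0.9,0,0,0]
  ]
}}

```text
t: 38.6
position: [0.5171, 0.3495, 0.1967]
ee_rot: [0.0, 0.719, 0.695, 0.0]
force: [0.3, 0.3, -0.1]
gripper_width: 0.0557
grasp_force: 0.0
```

{"name": "apply_moves", "arguments": {
  "commands": [
    [0.4,0,0,-0.6,0,0,0],
    [0.4,-0.3,0.16,0,0,0,0],
    [0.4,-0.6,0.33,0,0,0,0],
    [0.4,-0.7,0.38,0,0,0,0],
    [0.4,-0.7,0.38,0,0,0,0]
  ]
}}

```text
t: 39.1
position: [0.576, 0.2311, 0.2244]
ee_rot: [0.0, 0.719, 0.695, -0.0]
force: [-0.0, -0.5, 0.7]
gripper_width: 0.056
grasp_force: 0.0
```

{"name": "apply_moves", "arguments": {
  "commands": [
    [0.4,-0.7,0.38,0,0,0,0],
    [0.4,-0.7,0.38,0,0,0,0],
    [0.4,-0.7,0.38,0,0,0,0],
    [0.4,-0.6,0.33,0,0,0,0],
    [0.4,-0.4,0.22,0,0,0,0]
  ]
}}

```text
t: 39.6
position: [0.6553, 0.0715, 0.2241]
ee_rot: [0.0, 0.72, 0.694, -0.0]
force: [0.5, 0.2, -0.3]
gripper_width: 0.0559
grasp_force: 0.0
```

{"name": "apply_moves", "arguments": {
  "commands": [
    [0.4,-0.23,0.13,0,0,0,0],
    [0.4,0,0,0,0,0,0],
    [0.4,0,0,0,0,0,0],
    [0.4,0,0,0,0,0,0],
    [0.4,0,0,0,0,0,0]
  ]
}}

```text
t: 40.1
position: [0.6606, 0.0643, 0.2243]
ee_rot: [-0.0, 0.719, 0.695, 0.0]
force: [-0.1, -0.0, -1.0]
gripper_width: 0.0555
grasp_force: 0.0
```

```bash
python3 bot_look.py yellow .6611 .0629 88 w9; python3 -c "
from h import *
f=grab('side');cv2.imwrite('pics/s9.png',cv2.resize(f['frame'],(800,600)))"
```

```text
[250.79296195 167.25303136] {'c': array([250.32371795, 166.28525641]), 'h': array([250.24159544, 166.22279202]), 'area': np.int32(312), 'box': array([241, 156,  19,  21], dtype=int32)} [0.66069164 0.06435304 0.07      ]
t40.1 pos [0.6606 0.0641 0.2243] yaw 88.1 w0.0557 F [0.  0.5 0.9]
  shares now-frame [-0.025  0.01   3.926] end-frame [-0.024  0.01   3.926] turn [ 0.001 -0.001  0.014]
```

View pics/s9.png

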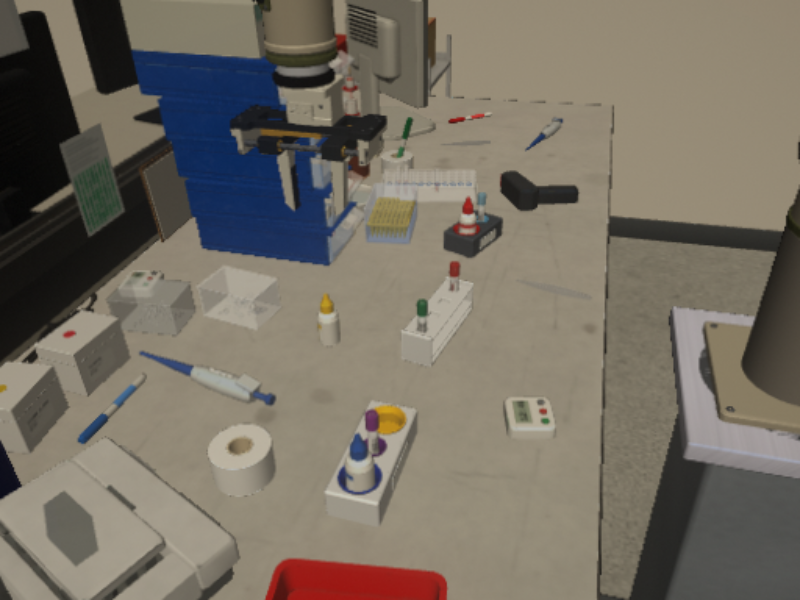

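The side view shows all four placed items upright in their wells and the red and green tubes still in the rack. I descend on the yellow bottle.

{"name": "apply_moves", "arguments": {
  "commands": [
    [0.4,-0.01,0,0.5,0,0,0],
    [0.4,0,0,0.7,0,0,0],
    [0.4,0,0,0.7,0,0,0],
    [0.4,0,0,0.3,0,0,0],
    [0.4,0,0,0,0,0,0]
  ]
}}

```text
t: 40.7
position: [0.6587, 0.0627, 0.111]
ee_rot: [-0.002, 0.719, 0.695, -0.002]
force: [-1.0, -0.5, 0.9]
gripper_width: 0.0557
grasp_force: 0.0
```

{"name": "apply_moves", "arguments": {
  "commands": [
    [0.4,0,0,0.4,0,0,0],
    [0.4,0,0,0.5,0,0,0],
    [0.4,0,0,0.4,0,0,0],
    [0.4,0,0,0.3,0,0,0],
    [0.4,0,0,0.1,0,0,0]
  ]
}}

```text
t: 41.2
position: [0.6609, 0.0625, 0.0289]
ee_rot: [-0.0, 0.719, 0.695, -0.0]
force: [-0.4, -1.0, 0.0]
gripper_width: 0.0556
grasp_force: 0.0
```

{"name": "apply_moves", "arguments": {
  "commands": [
    [0.4,0,0,0,0,0,0],
    [0.4,0,0,0,0,0,0],
    [0.4,0,0,0,0,0,0],
    [0.45,0,0,0,0,0,0],
    [0.5,0,0,0,0,0,0]
  ]
}}

```text
t: 41.7
position: [0.6614, 0.0624, 0.0298]
ee_rot: [0.0, 0.719, 0.695, 0.0]
force: [0.1, 0.8, -0.0]
gripper_width: 0.0482
grasp_force: 0.0
```

{"name": "apply_moves", "arguments": {
  "commands": [
    [0.55,0,0,0,0,0,0],
    [0.58,0,0,0,0,0,0],
    [0.6,0,0,0,0,0,0],
    [0.65,0,0,0,0,0,0],
    [1,0,0,0,0,0,0]
  ]
}}

```text
t: 42.2
position: [0.6609, 0.0624, 0.0291]
ee_rot: [-0.0, 0.719, 0.695, -0.0]
force: [0.7, 0.2, 0.0]
gripper_width: 0.0326
grasp_force: 30.0
```

{"name": "apply_moves", "arguments": {
  "commands": [
    [1,0,0,0,0,0,0],
    [1,0,0,0,0,0,0],
    [1,0,0,0,0,0,0],
    [1,0,0,0,0,0,0],
    [1,0,0,0,0,0,0]
  ]
}}

```text
t: 42.7
position: [0.6609, 0.0624, 0.0291]
ee_rot: [-0.0, 0.719, 0.695, -0.0]
force: [-0.8, -0.1, -1.1]
gripper_width: 0.0325
grasp_force: 30.0
```

```bash
python3 -c "
from h import *
go(.5146,.2534,.2,88)"
```

```text
t42.7 pos [0.6609 0.0624 0.0291] yaw 88.0 w0.0325 F [-0.8 -0.1 -1.1]
  shares now-frame [ 3.715 -3.059 -3.418] end-frame [ 3.715 -3.058 -3.418] turn [-0.     0.    -0.001]
```

{"name": "apply_moves", "arguments": {
  "commands": [
    [1,0,0,-0.3,0,0,0],
    [1,0,0,-0.7,0,0,0],
    [1,0,0,-0.9,0,0,0],
    [1,0,0,-0.9,0,0,0],
    [1,0,0,-0.6,0,0,0]
  ]
}}

```text
t: 43.2
position: [0.6623, 0.0625, 0.205]
ee_rot: [0.002, 0.719, 0.695, 0.002]
force: [0.1, 0.4, 0.2]
gripper_width: 0.0326
grasp_force: 30.0
```

{"name": "apply_moves", "arguments": {
  "commands": [
    [1,0.3,-0.25,0,0,0,0],
    [1,0.5,-0.41,0,0,0,0],
    [1,0.6,-0.5,0,0,0,0],
    [1,0.6,-0.5,0,0,0,0],
    [1,0.6,-0.5,0,0,0,0]
  ]
}}

```text
t: 43.7
position: [0.5567, 0.1971, 0.2006]
ee_rot: [0.0, 0.72, 0.694, 0.001]
force: [0.1, 0.8, -0.5]
gripper_width: 0.0327
grasp_force: 30.0
```

{"name": "apply_moves", "arguments": {
  "commands": [
    [1,0.5,-0.41,0,0,0,0],
    [1,0.35,-0.29,0,0,0,0],
    [1,0.2,-0.16,0,0,0,0],
    [1,0.05,-0.04,0,0,0,0],
    [1,0,0,0,0,0,0]
  ]
}}

```text
t: 44.2
position: [0.5148, 0.2525, 0.1997]
ee_rot: [0.0, 0.719, 0.695, 0.0]
force: [0.1, 0.8, 0.2]
gripper_width: 0.0326
grasp_force: 30.0
```

{"name": "apply_moves", "arguments": {
  "commands": [
    [1,0,0,0.2,0,0,0],
    [1,0,0,0.5,0,0,0],
    [1,0,0,0.5,0,0,0],
    [1,0,0,0.2,0,0,0],
    [1,0,0,0,0,0,0]
  ]
}}

```text
t: 44.7
position: [0.5134, 0.2513, 0.1266]
ee_rot: [-0.001, 0.72, 0.694, -0.002]
force: [-0.2, 0.5, -0.4]
gripper_width: 0.0327
grasp_force: 30.0
```

{"name": "apply_moves", "arguments": {
  "commands": [
    [1,0,0,0,0,0,0],
    [1,0,0,0,0,0,0],
    [1,0,0,0,0,0,0],
    [1,0,0,0,0,0,0],
    [1,0,0,0,0,0,0]
  ]
}}

```text
t: 45.2
position: [0.5148, 0.2528, 0.1297]
ee_rot: [0.0, 0.719, 0.695, 0.0]
force: [0.3, 0.4, -0.8]
gripper_width: 0.0326
grasp_force: 30.0
```

```bash
python3 -c "
from h import *
go(.5146,.2528,.0495,88)"
```

```text
t45.2 pos [0.5148 0.2528 0.1297] yaw 88.0 w0.0326 F [ 0.3  0.4 -0.8]
  shares now-frame [-0.002 -0.005  1.604] end-frame [-1.000e-03 -3.000e-03  1.604e+00] turn [ 0.007 -0.003  0.   ]
```

{"name": "apply_moves", "arguments": {
  "commands": [
    [1,0,0,0.3,0,0,0],
    [1,0,0,0.4,0,0,0],
    [1,0,0,0.3,0,0,0],
    [1,0,0,0.2,0,0,0],
    [1,0,0,0.1,0,0,0]
  ]
}}

```text
t: 45.7
position: [0.5135, 0.2523, 0.0623]
ee_rot: [-0.0, 0.719, 0.695, -0.001]
force: [0.7, -0.2, 0.2]
gripper_width: 0.0323
grasp_force: 30.0
```

{"name": "apply_moves", "arguments": {
  "commands": [
    [1,0,0,0.08,0,0,0],
    [1,0,0,0.08,0,0,0],
    [1,0,0,0.06,0,0,0],
    [1,0,0,0.04,0,0,0],
    [1,0,0,0.03,0,0,0]
  ]
}}

```text
t: 46.2
position: [0.5147, 0.2528, 0.0498]
ee_rot: [0.0, 0.719, 0.695, 0.0]
force: [1.1, -0.7, 0.1]
gripper_width: 0.0323
grasp_force: 30.0
```

{"name": "apply_moves", "arguments": {
  "commands": [
    [1,0,0,0,0,0,0],
    [1,0,0,0,0,0,0],
    [1,0,0,0,0,0,0],
    [1,0,0,0,0,0,0],
    [1,0,0,0,0,0,0]
  ]
}}

```text
t: 46.7
position: [0.5146, 0.2527, 0.0498]
ee_rot: [0.0, 0.719, 0.695, 0.0]
force: [0.3, -0.8, 0.2]
gripper_width: 0.0328
grasp_force: 30.0
```

```bash
python3 -c "
from h import *
go(.5146,.2528,.0491,88)"
```

```text
t46.7 pos [0.5146 0.2527 0.0498] yaw 88.0 w0.0328 F [ 0.3 -0.8  0.2]
  shares now-frame [0.001 0.    0.013] end-frame [0.001 0.    0.013] turn [ 0.002 -0.001 -0.   ]
```

{"name": "apply_moves", "arguments": {
  "commands": [
    [0.62,0,0,0,0,0,0],
    [0.6,0,0,0,0,0,0],
    [0.55,0,0,0,0,0,0],
    [0.5,0,0,0,0,0,0],
    [0.4,0,0,0,0,0,0]
  ]
}}

```text
t: 47.2
position: [0.5145, 0.2527, 0.0497]
ee_rot: [0.0, 0.719, 0.695, 0.0]
force: [0.2, 0.0, -0.5]
gripper_width: 0.0506
grasp_force: 0.0
```

{"name": "apply_moves", "arguments": {
  "commands": [
    [0.4,0,0,0,0,0,0],
    [0.4,0,0,-0.3,0,0,0],
    [0.4,0,0,-0.8,0,0,0],
    [0.4,0,0,-0.9,0,0,0],
    [0.4,0,0,-0.9,0,0,0]
  ]
}}

```text
t: 47.7
position: [0.5141, 0.2526, 0.1972]
ee_rot: [-0.0, 0.719, 0.695, 0.0]
force: [0.8, 0.5, -0.7]
gripper_width: 0.0561
grasp_force: 0.0
```

{"name": "apply_moves", "arguments": {
  "commands": [
    [0.4,-0.3,0,-0.6,0,0,0],
    [0.4,-0.7,0,-0.4,0,0,0],
    [0.4,-0.7,0,0,0,0,0],
    [0.4,-0.5,0,0,0,0,0],
    [0.4,0,0,0,0,0,0]
  ]
}}

```text
t: 48.2
position: [0.5109, 0.1402, 0.2464]
ee_rot: [0.001, 0.72, 0.694, 0.001]
force: [0.4, 0.6, -0.3]
gripper_width: 0.0558
grasp_force: 0.0
```

{"name": "apply_moves", "arguments": {
  "commands": [
    [0.4,0,0,0,0,0,0],
    [0.4,0,0,0,0,0,0],
    [0.4,0,0,0,0,0,0],
    [0.4,0,0,0,0,0,0],
    [0.4,0,0,0,0,0,0]
  ]
}}

```text
t: 48.7
position: [0.5105, 0.1433, 0.2445]
ee_rot: [-0.0, 0.719, 0.695, -0.0]
force: [0.1, 0.6, 0.9]
gripper_width: 0.0559
grasp_force: 0.0
```

```bash
python3 -c "
from h import *
f=grab('side')
T={'purple':(.516,.3014,.0845),'blue':(.5175,.3497,.088),'yellow':(.5144,.2534,.088),'lightblue':(.4909,-.3193,.0845),'red':(.5095,-.2727,.088)}
for c,X in T.items():
    p=proj(f,X);b=blob(f,c,*p,8,60);print(c,p.round(1),b['c'].round(1),(onz(f,*b['c'],X[2])-X).round(4))
for c,X in {'green':(.5146,.0634,.0845),'red':(.4909,-.056,.0845)}.items():
    p=proj(f,X);b=blob(f,c,*p,10,60);print(c,p.round(1),b['c'].round(1))
cv2.imwrite('pics/s10.png',cv2.resize(f['frame'][100:340,130:450],(800,600)))
go(.5,.2,.2,88)"
```

```text
purple [238. 269.] [237.3 269.3] [0.001  0.0009 0.    ]
blue [228.8 286.6] [228.8 286.9] [-0.0003  0.0006 -0.    ]
yellow [246.2 250.5] [246.  250.3] [ 0.0005 -0.0004 -0.    ]Traceback (most recent call last):
  File "<string>", line 6, in <module>
    p=proj(f,X);b=blob(f,c,*p,8,60);print(c,p.round(1),b['c'].round(1),(onz(f,*b['c'],X[2])-X).round(4))
                                                       ~^^^^^
TypeError: 'NoneType' object is not subscriptable
```

```bash
python3 -c "
from h import *
f=grab('side')
cv2.imwrite('pics/s10.png',cv2.resize(f['frame'][90:340,130:463],(800,600)))
T={'lightblue':(.4909,-.3193,.0845),'red':(.5095,-.2727,.088),'green':(.5146,.0634,.0845)}
for c,X in T.items():
    p=proj(f,X);b=blob(f,c,*p,8,35);print(c,p.round(1),b and (b['c'].round(1),(onz(f,*b['c'],X[2])-X).round(4)))
X=(.4909,-.056,.0845);p=proj(f,X);print(p,blob(f,'red',*p,10,60))"
```

```text
lightblue [308.1 127. ] (array([307.8, 126.8]), array([ 0.0012, -0.0013,  0.    ]))
red [299.  132.1] (array([299., 132.]), array([-0.0001, -0.0006, -0.    ]))
green [269.7 197.1] (array([269.5, 197. ]), array([ 0.0004, -0.0002,  0.    ]))
[290.51309679 171.74603295] {'c': array([290.5       , 171.83333333]), 'h': array([290.5       , 171.90070922]), 'area': np.int32(60), 'box': array([288, 167,   6,  11], dtype=int32)}
```

View pics/s10.png

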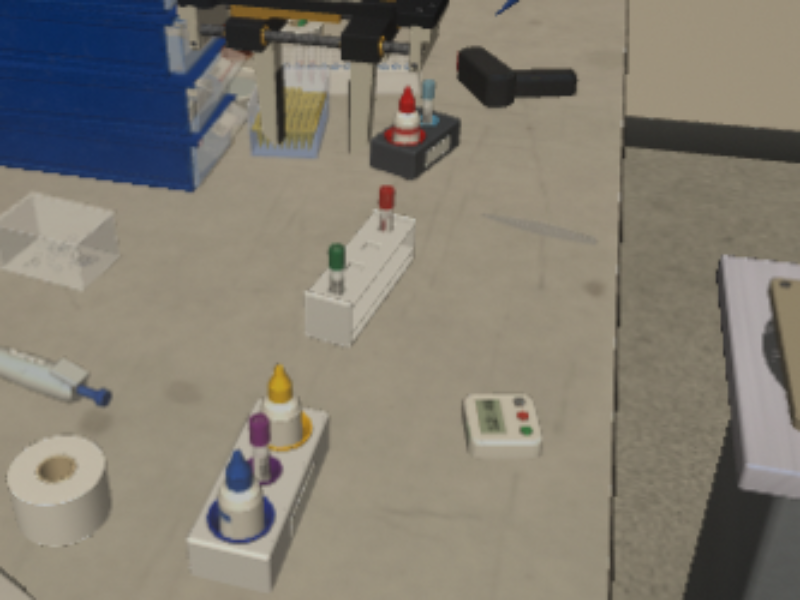

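All five items stand in their matching wells, with the caps within about 2 mm of target. The red and green tubes have not moved and the gripper is clear.

```bash
python3 -c "
from rig import bot
print(bot.sign_off())"
```

```text
the job is handed in; nothing more can be done
None
```

Both kits are made up and the job is handed in: my last side-camera check had all five items upright in their matching wells, caps within about 2 mm of target, and the red- and green-capped tubes unmoved in the rack, but the hand-in returned no verdict.

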